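# Clamp a blank tile on the decorating board

### The arm

A 7-joint arm with a two-finger parallel gripper is mounted at the origin on the work surface. World frame = base frame: x ahead of the robot, y to its left, z up, the work surface at z = 0. Lengths are in m, angles in rad, forces in N, time in s.
With the tool pointing down it reaches from about 0.425 to 0.875 m from the base axis. Payload 8.4 kg.
Tool frame: the origin (TCP) lies at the very end of the fingers, on their centre line; the grasp point (between the pads) lies manip.grip_point_offset behind it (manip.grip_point_offset is the distance from the TCP to the grasp point, in m); z points along the fingers, y is the line along which they close (so a half turn about z gives the same grasp; the last joint's range is limited). The gripper opens to 85 mm and grips with 20 to 120 N. Pads are 22 mm wide; open, the fingers measure 114 mm over their backs; the gripper's body (76 mm by 85 mm) begins 54 mm behind the grasp point. The pads swing forward as they close: fully open they stand 13 mm farther back than shut.
Start: joints at [1.025, 0.333, 0.04, 1.465, -0.013, 1.343, -0.059], TCP at [0.281, -0.586, 0.231] pointing down, gripper open.
Joint ranges: [-2.58, 2.58], [-0.38, 2.09], [-1.3, 1.39], [0.25, 2.4], [-1.5, 4.64], [0.08, 2.09], [-2.65, 2.65]. Speed limits (rad/s): [2.22, 2.22, 2.79, 2.79, 3.14, 3.14, 3.14].

### API

Orientations are given as a unit quaternion [w, x, y, z].
In Python, from cell import telemetry, grab_frame, get_calibration, job, look_for, mark_of, manip gives the robot as it stands. The module is installed in compiled form; this text tells all that it offers.
- The arm moves only by the shell command python3 -m crank 'ROWS' [OPENING] [FORCE]. ROWS is JSON, a list of rows, each an object with "delta_pos": the shift along the tool's x, y, z in m, a list of three; "turn": the turn, a rotation vector about the tool's x, y, z in degrees, a list of three. In form: [{"delta_pos": [tx, ty, tz], "turn": [wx, wy, wz]}, ...]. A call has 1 to 8 rows; each row is the pose to reach, as a shift and turn from the pose commanded when the call began, along the tool's axes at that moment; what a row does not reach only later rows make up. A row lasts 1/8 s, in which the tool goes at most 62.5 mm and 10.7 degrees, less where a joint would pass 70% of its speed; a pose out of reach is approached as far as the arm can. A call with a gripper value outside its range is refused whole. OPENING is the closure in counts, from 0 (fully open) to 255 (shut), set as the call begins (- or left out, the last holds). The fingers move at their own pace and stop on an object; FORCE is the grip in N (left out, the last holds). Time passes only in rows, so rows that repeat a pose let the fingers close. It gives the time, the measured TCP pose, the force, the opening and the grip force at its end, in the units of the state.
- telemetry.sense(): the state, without advancing time (a new reading comes with each control period).
- grab_frame(name): name is "side" or "top"; returns (picture, depth): 420x560x3 uint8, red, green, blue; 420x560 float32, m along the optical axis (not along the pixel's ray), 0 where there is no reading.
- get_calibration(name): a dict with "mtx" (3x3 intrinsics, pixels), "view" (4x4, takes a point from world to camera coordinates). Camera axes: x right, y up, looking along -z (the intrinsics and any distortion apply to the point x, -y, -z); pixel columns grow to the right and rows downward; lengths in m; the calibration is good to about 2 mm. A picture is of the moment at which its call begins. get_calibration takes no time and is no camera call.
- job.job_done(): hands the job in; it is judged then, once.
Trained networks look in the newest picture that a camera, given by its name, has taken for a name from the list of things; names that differ only in an ending like _2 or _b are one class to them, and where a whole thing is asked for, a point or a joint stands for the part that bears it (a point fixed in the world has none). Each returns a list of dicts, best first, with "p" (0 to 1); they miss things now and then, are a little off and sometimes report something else, mostly with a low value. They report only what shows in the picture. A call takes as long as a camera call. They do not tell look-alikes from the thing itself.
- look_for(name, camera): "at" ([column, row] as shares, 0 to 1, of the picture: columns of its width, rows of its height, amid what is visible of it).
- mark_of(name, camera): "at" ([column, row] as shares, 0 to 1, of the picture: columns of its width, rows of its height: a listed point, or the origin of a listed thing).
The state is a dict: "t": time; "joint_pos": joint angles; "qvel": joint speeds; "joint_torque": joint torques, N m; "position": TCP position; "orientation": TCP orientation; "ft_force": force on the tool from outside, world axes, zero at the start; "moment": the same for the moment, N m; "finger_gap": finger opening in m; "gripper_force": force on a finger pad.
Only numpy, scipy, OpenCV 4.12 (cv2) and the standard library are available. Lean on these libraries where they do the work, as an engineer would, in place of code of your own. Each camera call takes 0.05 s, during which the arm holds its last target. There are 200 camera calls.

### The job

Get the white tile clamped for painting: lift the brass bolt's handle clear of its notch and slide the bolt fully open, then push the blue wedge under the free end of the sprung steel bar so that the wedge alone holds the bar up. Keeping the tile flat, slide it lengthwise under the raised bar, squarely between the two blue lines, until it meets the red stop, and only then draw the wedge out so that the bar comes down on the tile. Stand the wedge back upright on the middle of its cork pad and leave the two paint pots and the brush alone.

Things in the scene. Friction and masses are not known exactly. Their poses are not given: they have to be found in the camera images.
- board (a point): Point on top of a fixed plywood board (255 x 270 mm, top 15 mm above the table), below the middle of the clamping bar when shut. Its x runs away from the robot, from the board's open front edge to the clip's hinge; y left, z up: 'board axes' below. The board spans x -150..105, y -118..152 mm. Tile lane: y -30..30, between two thin blue lines.
- bar (a point): Centre line of the sprung clip's round steel bar, 12 mm thick, along board y from y = -105 to 41 mm; this point is at y = 0. Shut, its underside is 4 mm above the board. Legs 10 mm thick at y = -41 and 41 run 92 mm back (+x) to the hinge, 24 mm above the board. The wedge goes under the bar's right end, y = -105..-46, beyond the right leg.
- stop (a point): Middle of the upper front edge of the red stop that stands across the tile lane behind the bar: its front face, 25 mm beyond the bar, is 56 mm wide and 12 mm high.
- tile_home (a point): Fixed point: where the tile's centre is when the tile lies flat and square on the board with its end against the stop (60 mm in front of the stop). Board axes.
- wedge_home (a point): Fixed point, board axes: where the wedge's grip point is when the bar rests on the wedge's flat top (30 mm before the bar, 80 mm right of the lane's middle). The wedge is pushed here along board +x, tip first, flat on the board, from at least 85 mm further forward (nearer the robot); 10 mm more or less is fine. It then stays by itself.
- clip (a joint): Lift angle of the sprung clip about its hinge, rad; 0 is shut, about 0.23 on the wedge's flat top (bar's underside 25 mm above the board), 0.086 resting on the tile. A spring shuts it: about 4 N at the bar when shut, 6 N at 0.23. It cannot lift while the bolt is in.
- bolt (a joint): Travel of the brass barrel bolt, a rod 10 mm thick along board y, 27 mm above the board, 40 mm beyond the bar. 0: in, its end lies over the clip's left leg and locks the clip; 0.035 m: fully open, slid to +y (left). About 1 N of friction.
- bolt_handle (a joint): Angle of the bolt's handle about the rod, rad. At 0 it is level, points to board -x and sits in a notch of a dark steel plate that keeps the bolt from sliding; growing lifts it. Above about 0.6 it clears the plate and the bolt can slide; end stop 1.35. Let go, it falls back, at full travel into a second notch.
- bolt_knob (a point): Centre of the 16 mm brass ball at the end of the bolt's handle, 47 mm from the rod's axis; with the handle level and the bolt in: board x = -7, y = 95 mm, 27 mm above the board. Pinched from above with the fingers closing along board y, it swivels between the pads. The notch plate is nearer the rod, 18 to 26 mm from the rod's axis, its top 6 mm above that axis.
- tile_center (a point): Centre of the white ceramic tile, 120 (its x) x 56 (its y) x 12 mm thick, lying flat, 160 g. Grasped across its 56 mm width. The two ends are alike.
- wedge_grip (a point): Middle of the upright grip post of the blue plastic slick wedge (80 g), 46 mm above its flat underside. Post: 18 mm (x) by 14 mm (y), 25 to 66 mm above the underside. +x points to the tip. The wedge is 28 mm wide; along x from this point: rear face at -12 mm, flat top 25 mm high up to +42, then a ramp down to the 3 mm high tip at +90.
- wedge_mid (a point): Point on the wedge's underside, 30 mm tipwards of the grip post: about the middle of its length. This is to be near the pad's centre at the end.
- pad: Cork pad, 160 x 100 x 5 mm, fixed on the table, where the wedge starts and ends. Origin at the centre of its underside.
- pink_pot: Bystander: pink paint pot, 72 mm across, 65 mm high, origin at the centre of its foot.
- green_pot: Bystander: green paint pot, 72 mm across, 65 mm high, origin at the centre of its foot.
- brush: Bystander: slim artist's paint brush with a red handle, 185 mm long, lying on the table beyond the board.
Not all that is in view belongs to the job. Several things look just like the pad: the one meant starts nearest to the robot's base.

How it is judged:
By the outcome, as a careful person would: the job done as asked, in the order asked, and still so for the second after the job is handed in, with the robot touching nothing.
It also fails if it takes over 72 s, if anything falls off the work surface, if the arm or the gripper's body presses on something with over 40 N, if the wrist force passes 120 N, or if a joint passes its speed limit or range.

## Working session

There is one attempt and no reset: what is moved stays moved. The work goes in short steps, Python scripts to look and compute and a shell command to move; the robot and the scene stay as the last step left them, time stands still between calls to the robot, and variables do not carry over. Pictures are saved under pics/ and viewed, at most 12 in all, crops included, and the job is handed in when it is done.

```bash
mkdir -p pics; cat > h.py <<'E'
import numpy as np, cv2
from cell import telemetry, grab_frame, get_calibration, job, look_for, mark_of, manip
W,H=560,420
def ray(cam,px):
    c=get_calibration(cam); K=np.array(c["mtx"]); V=np.array(c["view"])
    d=np.linalg.inv(K)@[px[0],px[1],1.0]; d=np.array([d[0],-d[1],-d[2]])
    R=V[:3,:3]; o=-R.T@V[:3,3]; return o,R.T@d
def at_z(cam,px,z):
    o,d=ray(cam,px); return o+d*(z-o[2])/d[2]
def at_depth(cam,px,dep):
    o,d=ray(cam,px); return o+d*dep
def proj(cam,p):
    c=get_calibration(cam); K=np.array(c["mtx"]); V=np.array(c["view"])
    q=V[:3,:3]@np.array(p)+V[:3,3]; u=K@[q[0],-q[1],-q[2]]; return u[:2]/u[2]
def tri(p1,p2):
    o1,d1=ray("top",p1); o2,d2=ray("side",p2)
    A=np.stack([d1,-d2],1); s=np.linalg.lstsq(A,o2-o1,rcond=None)[0]
    a,b=o1+d1*s[0],o2+d2*s[1]; return (a+b)/2,np.linalg.norm(a-b)
E
python3 - <<'E'
from h import *
s=telemetry.sense(); print({k:np.round(v,4) for k,v in s.items()}, manip.grip_point_offset)
for c in("top","side"):
    im,d=grab_frame(c); cv2.imwrite(f"pics/{c}0.png",im[:,:,::-1]); np.save(f"pics/{c}0d.npy",d)
    print(c,get_calibration(c))
    for n in ["board","bar","stop","tile_home","wedge_home","bolt_knob","tile_center","wedge_grip","wedge_mid","pad"]:
        r=mark_of(n,c)
        print(n,[(round(x["at"][0]*W,1),round(x["at"][1]*H,1),round(x["p"],2)) for x in r[:5]])
E
```

```text
{'t': np.float64(0.0), 'joint_pos': array([ 1.0248,  0.3339,  0.0399,  1.4663, -0.0134,  1.3433, -0.0585]), 'qvel': array([-0.0001, -0.0026,  0.0007, -0.0004,  0.0005,  0.0002, -0.0001]), 'joint_torque': array([-9.00000e-04, -6.58571e+01,  1.36450e+00, -4.05561e+01,
        1.67000e-02,  1.27000e-02,  1.00000e-04]), 'position': array([ 0.2806, -0.5858,  0.2304]), 'orientation': array([-8.000e-04,  9.752e-01,  2.215e-01, -2.000e-04]), 'ft_force': array([ 0.1021, -0.0369, -0.5408]), 'moment': array([-0.0086,  0.0215, -0.0207]), 'gripper_force': np.float64(0.0), 'finger_gap': np.float64(0.0851)} 0.0187
top {'mtx': array([[519.03371847,   0.        , 282.48220266],
       [  0.        , 519.03371847, 210.49399602],
       [  0.        ,   0.        ,   1.        ]]), 'view': array([[ 0.02862021, -0.99950974,  0.01269508, -0.13049561],
       [ 0.99387473,  0.02981048,  0.10641597, -0.56630299],
       [-0.10674225,  0.00957167,  0.99424065, -1.54285039],
       [ 0.        ,  0.        ,  0.        ,  1.        ]])}
board [(232.7, 209.7, 0.74)]
bar [(233.0, 206.1, 0.73)]
stop [(235.9, 19
[... 579 characters left out ...]
), 'view': array([[-0.68189221, -0.73136108,  0.01157487,  0.30544358],
       [ 0.51376374, -0.46762931,  0.71928412, -0.40012495],
       [-0.52064366,  0.49642099,  0.69461959, -1.09644681],
       [ 0.        ,  0.        ,  0.        ,  1.        ]])}
board [(238.0, 246.4, 0.87)]
bar [(238.1, 245.3, 0.57), (269.0, 233.7, 0.32)]
stop [(233.4, 241.8, 0.71)]
tile_home [(245.9, 252.4, 0.56)]
wedge_home [(267.8, 233.4, 0.69), (232.8, 245.4, 0.28), (344.1, 215.0, 0.16)]
bolt_knob [(213.2, 260.4, 0.46)]
tile_center [(171.4, 328.0, 0.68)]
wedge_grip [(340.5, 216.3, 0.61), (352.8, 209.6, 0.57)]
wedge_mid [(343.9, 215.8, 0.61)]
pad [(424.1, 206.4, 0.9), (296.9, 179.0, 0.63), (340.2, 216.0, 0.58)]
```

View pics/top0.png

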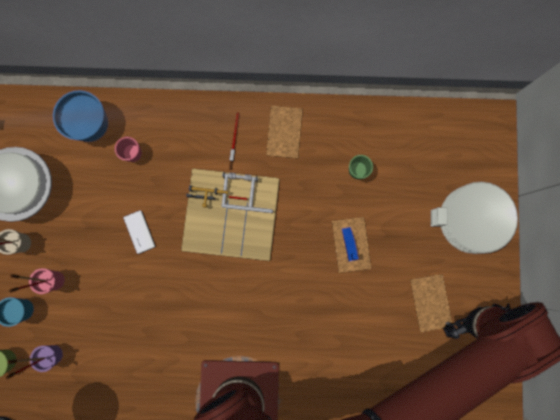

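View pics/side0.png

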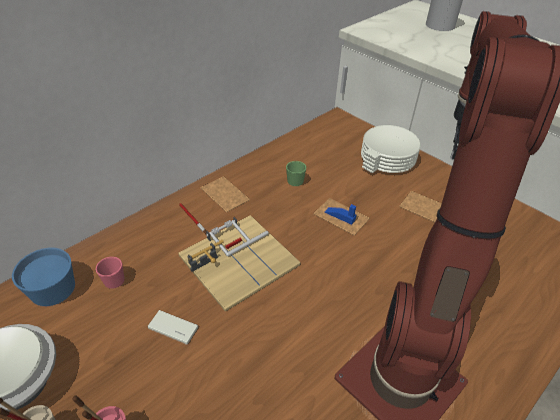

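The top view shows the board around (232,214) with the clip and bolt, the tile at (139,231), and the blue wedge on its cork pad at (351,245). Pad candidates are (351,245), (431,303) and (285,132). The one at (351,245) is nearest the base and carries the wedge. The only other white things are plates and bowls. Next I'll measure precisely and take one close crop.

```bash
cat > m.py <<'E'
from h import *
im=cv2.imread("pics/top0.png"); d=np.load("pics/top0d.npy")
hsv=cv2.cvtColor(im,cv2.COLOR_BGR2HSV)
print("base px",proj("top",[0,0,0]))
def comp(mask,roi,z,name):
    m=np.zeros(mask.shape,np.uint8); x0,y0,x1,y1=roi; m[y0:y1,x0:x1]=mask[y0:y1,x0:x1]
    m=cv2.morphologyEx(m,cv2.MORPH_CLOSE,np.ones((3,3)))
    c=max(cv2.findContours(m,cv2.RETR_EXTERNAL,cv2.CHAIN_APPROX_NONE)[0],key=cv2.contourArea)
    pts=np.array([at_z("top",p[0],z)[:2] for p in c])*1000
    r=cv2.minAreaRect(pts.astype(np.float32)); print(name,np.round(r[0],1),np.round(r[1],1),round(r[2],1),"px",c[:,0].mean(0).round(1))
    print("  corners",np.round(cv2.boxPoints(r)).tolist())
Hh,S,V=cv2.split(hsv)
print("px hsv board",hsv[245,215],"table",hsv[300,300],"pad",hsv[230,365],"tile",hsv[232,139],"wedge",hsv[243,350])
comp(((V>110)&(S<140)&(Hh<30)).astype(np.uint8)*255,(175,160,285,268),.015,"board")
comp(((V>130)&(S<60)).astype(np.uint8)*255,(115,200,165,260),.012,"tile")
comp(((Hh>100)&(Hh<130)&(S>120)).astype(np.uint8)*255,(325,210,380,280),.025,"wedge")
tb=hsv[300,300]
for n,roi in(("pad",(325,210,380,280)),("pad2",(405,268,460,340)),("pad3",(260,98,310,165))):
    comp(((V>105)|((Hh>100)&(S>120))).astype(np.uint8)*255,roi,.005,n)
a=cv2.resize(im[160:270,170:290],None,fx=5,fy=5,interpolation=cv2.INTER_CUBIC)
b=cv2.resize(im[215:275,325:375],None,fx=4,fy=4,interpolation=cv2.INTER_CUBIC)
o=np.zeros((550,800,3),np.uint8); o[:,:600]=a; o[:240,600:800]=b
t=cv2.resize(im[205:260,115:165],None,fx=4,fy=4,interpolation=cv2.INTER_CUBIC);o[260:480,600:800]=t
cv2.imwrite("pics/crop0.png",o)
for n in("board","bar","stop","tile_home","wedge_home","bolt_knob","tile_center","wedge_grip","wedge_mid","pad"): pass
for n,p,q in(("bar",(233,206.1),(238.1,245.3)),("stop",(235.9,197.2),(233.4,241.8)),("tile_home",(235.4,217.1),(245.9,252.4)),("wedge_home",(267,217.8),(267.8,233.4)),("knob",(205.5,206.5),(213.2,260.4)),("tile",(136.5,229.1),(171.4,328)),("grip",(350.7,253.7),(352.8,209.6)),("mid",(353.7,247.9),(343.9,215.8)),("board",(232.7,209.7),(238,246.4))):
    x,e=tri(p,q); print(n,x.round(4),round(e,4))
E
python3 m.py
```

```text
base px [238.5818849  401.00523919]
px hsv board [ 20 101 161] table [ 13 163 119] pad [ 16 140 144] tile [120   6 214] wedge [109 218 152]
board [557.3  46.8] [275.7 260.4] 85.2 px [224.5 210.5]
  corners [[416.0, -80.0], [675.0, -101.0], [699.0, 173.0], [439.0, 195.0]]
tile [494.5 322.9] [122.9  58.6] 23.7 px [138.4 231.5]
  corners [[426.0, 325.0], [450.0, 271.0], [563.0, 321.0], [539.0, 374.0]]
wedge [ 475.7 -321. ] [96.4 28.2] 12.9 px [349.8 243.9]
  corners [[426.0, -318.0], [432.0, -345.0], [526.0, -324.0], [520.0, -297.0]]
pad [ 475.1 -330.8] [212.9 167.1] 1.1 px [352.  244.5]
  corners [[367.0, -249.0], [370.0, -416.0], [583.0, -412.0], [580.0, -245.0]]
pad2 [ 303.3 -576.6] [216.8 165.7] 0.2 px [430.4 302.3]
  corners [[195.0, -494.0], [195.0, -660.0], [412.0, -659.0], [411.0, -493.0]]
pad3 [ 824.  -113.8] [211.7 154.7] 1.9 px [284.5 131. ]
  corners [[716.0, -40.0], [721.0, -195.0], [932.0, -188.0], [927.0, -33.0]]
bar [0.5743 0.0325 0.0458] 0.0076
stop [0.6037 0.0264 0.033 ] 0.0062
tile_home [0.5437 0.0263 0.0343] 0.004
wedge_home [ 0.5454 -0.0673  0.0482] 0.0019
knob [0.5747 0.1189 0.0438] 0.003
tile [0.4989 0.3275 0.0028] 0.0099
grip [ 0.4377 -0.3234  0.062 ] 0.0167
mid [ 0.4644 -0.3349  0.0069] 0.0011
board [0.5657 0.0353 0.0492] 0.0004
```

View pics/crop0.png

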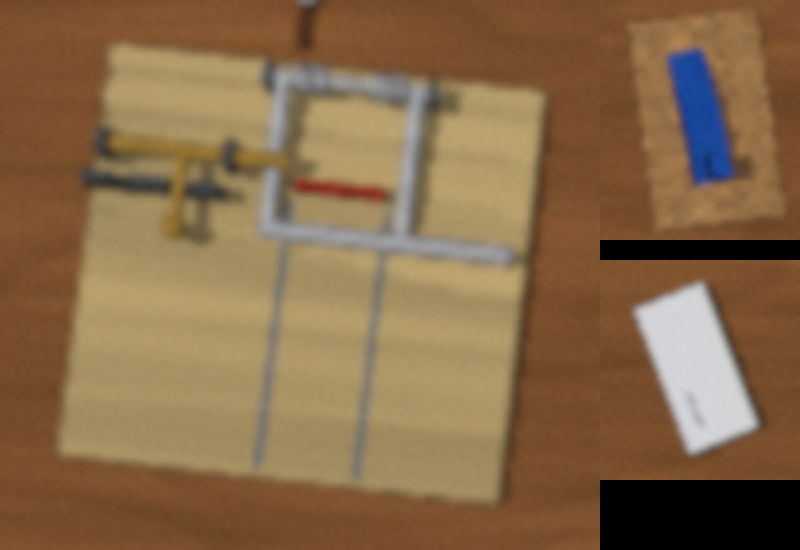

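The crop confirms the wedge's post is at its robot-side end, so the tip points away. The clip bar runs from crop (265,232) to (515,257), the knob is at (172,228), and the tile is a lone white slab. Next I'll fit the poses by silhouette.

```bash
cat > fit.py <<'E'
from h import *
from scipy.optimize import minimize
SS=8
def hullpoly(cam,pts): 
    return cv2.convexHull(np.array([proj(cam,p) for p in pts],np.float32))
def parts_world(parts,x,z0):
    c,s=np.cos(x[2]),np.sin(x[2])
    return [[(x[0]+c*a-s*b,x[1]+s*a+c*b,z0+h) for a,b,h in P] for P in parts]
def box(x0,x1,y0,y1,z0,z1): return [(a,b,c) for a in(x0,x1) for b in(y0,y1) for c in(z0,z1)]
def fit(parts,z0,masks,x0,name):
    def cost(x,cams=masks):
        t=0
        for cam in cams:
            m=masks[cam]; r=np.zeros((H*SS//2,W*SS//2),np.uint8)
            for P in parts_world(parts,x,z0): cv2.fillConvexPoly(r,np.round((hullpoly(cam,P)+.5)*SS/2*16-8).astype(np.int32),255,shift=4)
            r=cv2.resize(r,(W,H),interpolation=cv2.INTER_AREA)
            t+=np.abs(r/255.-m).sum()/m.sum()
        return t
    sim=np.array([x0]+[np.add(x0,v) for v in([.01,0,0],[0,.01,0],[0,0,.08])])
    for cams in ([["top"],["side"],list(masks)] if len(masks)>1 else [list(masks)]):
        r=minimize(cost,x0,args=(cams,),method="Nelder-Mead",options=dict(initial_simplex=sim,xatol=1e-5,fatol=1e-5))
        print(name,cams,np.round(r.x[:2]*1000,1),"yaw",round(np.degrees(r.x[2]),2),"cost",round(r.fun,3))
    return r.x
def mask(cam,roi,f,pic="0"):
    im=cv2.imread(f"pics/{cam}{pic}.png"); hsv=cv2.cvtColor(im,cv2.COLOR_BGR2HSV).astype(int)
    m=f(*[hsv[:,:,i] for i in range(3)]).astype(np.uint8); o=np.zeros_like(m); x0,y0,x1,y1=roi; o[y0:y1,x0:x1]=m[y0:y1,x0:x1]
    o=cv2.morphologyEx(o,cv2.MORPH_CLOSE,np.ones((3,3)))
    n,l,st,_=cv2.connectedComponentsWithStats(o); k=1+st[1:,4].argmax(); o=(l==k).astype(np.uint8)
    c=cv2.findContours(o,cv2.RETR_EXTERNAL,cv2.CHAIN_APPROX_NONE)[0]; cv2.drawContours(o,c,-1,1,-1); return o.astype(float)
TILE=[box(-.06,.06,-.028,.028,0,.012)]
WEDGE=[box(-.009,.009,-.007,.007,.025,.066),[(a,b,h) for b in(-.014,.014) for a,h in((-.012,0),(-.012,.025),(.042,.025),(.09,.003),(.09,0))]]
BLUE=lambda h,s,v:(h>100)&(h<130)&(s>120)
WHITE=lambda h,s,v:(s<70)&(v>110)
E
python3 - <<'E'
from fit import *
np.set_printoptions(suppress=True)
fit(TILE,0,{"top":mask("top",(115,200,165,260),WHITE),"side":mask("side",(140,300,206,350),WHITE)},[.4945,.323,.414],"tile")
fit(WEDGE,.005,{"top":mask("top",(325,210,380,280),BLUE),"side":mask("side",(315,195,370,232),BLUE)},[.437,-.33,.225],"wedge")
# board corners
cr=np.array([(110,45),(545,92),(500,503),(58,458)])/5+[170,160]-.4
mod=np.array([(105,152),(105,-118),(-150,-118),(-150,152)])/1000.
w=np.array([at_z("top",p,.015)[:2] for p in cr])
M=mod-mod.mean(0); N=w-w.mean(0); th=np.arctan2((M[:,0]*N[:,1]-M[:,1]*N[:,0]).sum(),(M*N).sum())
R=np.array([[np.cos(th),-np.sin(th)],[np.sin(th),np.cos(th)]]); o=w.mean(0)-R@mod.mean(0)
print("board corners fit",o*1000,np.degrees(th)); print((w-(mod@R.T+o))*1000)
B=lambda h,s,v:(h>14)&(h<30)&(v>120)&(s<135)
for cam,roi in(("top",(170,160,290,270)),("side",(170,205,310,315))):
    im=cv2.imread(f"pics/{cam}0.png")
    m=mask(cam,roi,B); cv2.imwrite(f"pics/m_{cam}.png",m*255)
b=[box(-.15,.105,-.118,.152,-.015,0)]
fit(b,.015,{"top":mask("top",(170,160,290,270),B)},[o[0],o[1],th],"board")
P=lambda h,s,v:((h>12)&(v>115)&(s<160))|((h>100)&(h<130)&(s>120))
for roi,x0,n in(((325,210,380,280),[.47,-.335,.1],"pad"),):
    x=fit([box(-.08,.08,-.05,.05,0,.005)],0,{"top":mask("top",roi,P)},x0,n)
E
```

```text
tile ['top'] [494.4 323.3] yaw 23.9 cost 0.041
tile ['side'] [496.4 320.7] yaw 24.24 cost 0.055Traceback (most recent call last):
  File "<stdin>", line 3, in <module>
  File "fit.py", line 21, in fit
    r=minimize(cost,x0,args=(cams,),method="Nelder-Mead",options=dict(initial_simplex=sim,xatol=1e-5,fatol=1e-5))
    res = _minimize_neldermead(fun, x0, args, callback, bounds=bounds,
                               **options)
    fxcc = func(xcc)
    fx = function(np.copy(x), *(wrapper_args + args))
  File "fit.py", line 15, in cost
    for P in parts_world(parts,x,z0): cv2.fillConvexPoly(r,np.round((hullpoly(cam,P)+.5)*SS/2*16-8).astype(np.int32),255,shift=4)
                                                                     ~~~~~~~~^^^^^^^
  File "fit.py", line 5, in hullpoly
    return cv2.convexHull(np.array([proj(cam,p) for p in pts],np.float32))
                                    ~~~~^^^^^^^
  File "h.py", line 13, in proj
    c=get_calibration(cam); K=np.array(c["mtx"]); V=np.array(c["view"])
ValueError: time passes only in moves, steps and waits
```

```bash
cat >> h.py <<'E'
import os,pickle
if not os.path.exists("cal.pkl"): pickle.dump({c:get_calibration(c) for c in("top","side")},open("cal.pkl","wb"))
_cal=pickle.load(open("cal.pkl","rb"))
def get_calibration(c): return _cal[c]
E
cat > run1.py <<'E'
from fit import *
np.set_printoptions(suppress=True,precision=1)
fit(TILE,0,{"top":mask("top",(115,200,165,260),WHITE),"side":mask("side",(140,300,206,350),WHITE)},[.4945,.323,.414],"tile")
fit(WEDGE,.005,{"top":mask("top",(325,210,380,280),BLUE),"side":mask("side",(315,195,370,232),BLUE)},[.437,-.33,.225],"wedge")
cr=np.array([(110,45),(545,92),(500,503),(58,458)])/5+[170,160]-.4
mod=np.array([(105,152),(105,-118),(-150,-118),(-150,152)])/1000.
w=np.array([at_z("top",p,.015)[:2] for p in cr])
M=mod-mod.mean(0); N=w-w.mean(0); th=np.arctan2((M[:,0]*N[:,1]-M[:,1]*N[:,0]).sum(),(M*N).sum())
R=np.array([[np.cos(th),-np.sin(th)],[np.sin(th),np.cos(th)]]); o=w.mean(0)-R@mod.mean(0)
print("board corners fit",o*1000,np.degrees(th)); print((w-(mod@R.T+o))*1000)
B=lambda h,s,v:(h>14)&(h<30)&(v>120)&(s<135)
b=[box(-.15,.105,-.118,.152,-.015,0)]
fit(b,.015,{"top":mask("top",(170,160,290,270),B),"side":mask("side",(170,205,310,315),B)},[o[0],o[1],th],"board")
P=lambda h,s,v:((h>12)&(v>115)&(s<160))|((h>100)&(h<130)&(s>120))
fit([box(-.08,.08,-.05,.05,0,.005)],0,{"top":mask("top",(325,210,380,280),P)},[.47,-.335,.1],"pad")
E
python3 run1.py
```

```text
tile ['top'] [494.4 323.3] yaw 23.9 cost 0.041
tile ['side'] [496.4 320.7] yaw 24.24 cost 0.055
tile ['top', 'side'] [495.5 322.3] yaw 24.16 cost 0.159
wedge ['top'] [ 438.3 -330.6] yaw 13.07 cost 0.221
wedge ['side'] [ 437.4 -332.6] yaw 11.89 cost 0.134
wedge ['top', 'side'] [ 437.6 -331.4] yaw 12.84 cost 0.371
board corners fit [576.7  26.5] -4.36421940277419
[[ 0.1 -0.2]
 [-0.5  0. ]
 [ 0.8  0.4]
 [-0.3 -0.2]]
board ['top'] [577.1  27.6] yaw -4.86 cost 0.082
board ['side'] [580.4  23.2] yaw -4.79 cost 0.101
board ['top', 'side'] [577.8  25.1] yaw -4.84 cost 0.207
pad ['top'] [ 475.2 -326.8] yaw 7.29 cost 0.388
```

```bash
cat > go.py <<'E'
# usage: go.py x y z yaw  (mm,deg, world TCP target) or go.py b x y z yaw (board axes, z above board)
import sys
from h import *
from scipy.spatial.transform import Rotation as Ro
BO=np.array([577.5,25.5]); BY=-4.5
a=sys.argv[1:]
if a[0]=="b":
    x,y,z,w=map(float,a[1:5]); c,s=np.cos(np.radians(BY)),np.sin(np.radians(BY))
    t=np.array([BO[0]+c*x-s*y,BO[1]+s*x+c*y,z+15]); yaw=BY+w
else:
    x,y,z,yaw=map(float,a[:4]); t=np.array([x,y,z])
st=telemetry.sense(); q=st["orientation"]; R=Ro.from_quat([q[1],q[2],q[3],q[0]])
T=Ro.from_euler("z",yaw,degrees=True)*Ro.from_euler("x",180,degrees=True)
print("t",round(st["t"],2),"pos",np.round(st["position"]*1000,1),"F",np.round(st["ft_force"],1),"target",t.round(1))
print("delta",np.round(R.inv().apply(t/1000-st["position"]),4).tolist(),"turn",np.round(np.degrees((R.inv()*T).as_rotvec()),1).tolist())
E
python3 go.py b -7 95 150 0
```

```text
t 1.1 pos [ 280.8 -586.2  231.3] F [-0.  -0.1  0.7] target [578.  120.8 165. ]
delta [0.5734, -0.5092, 0.0663] turn [-0.0, -0.0, 30.1]
```

```bash
python3 -m crank '[{"delta_pos":[0.573,-0.509,0.06],"turn":[0,0,30]},{"delta_pos":[0.573,-0.509,0.06],"turn":[0,0,30]},{"delta_pos":[0.573,-0.509,0.06],"turn":[0,0,30]},{"delta_pos":[0.573,-0.509,0.06],"turn":[0,0,30]},{"delta_pos":[0.573,-0.509,0.06],"turn":[0,0,30]},{"delta_pos":[0.573,-0.509,0.06],"turn":[0,0,30]},{"delta_pos":[0.573,-0.509,0.06],"turn":[0,0,30]},{"delta_pos":[0.573,-0.509,0.06],"turn":[0,0,30]}]' 130 60; python3 go.py b -7 95 100 0
```

```text
t: 2.1
position: [0.4739, -0.1263, 0.1927]
orientation: [0.0, 0.999, -0.039, 0.001]
ft_force: [0.1, -0.6, 0.7]
finger_gap: 0.042
gripper_force: 0.0
t 2.1 pos [ 473.9 -126.3  192.7] F [ 0.1 -0.6  0.7] target [578.  120.8 115. ]
delta [0.0847, -0.2544, 0.0777] turn [0.0, -0.1, 0.1]
```

```bash
python3 -m crank '[{"delta_pos":[0.083,-0.25,0.075],"turn":[0,0,0]},{"delta_pos":[0.083,-0.25,0.075],"turn":[0,0,0]},{"delta_pos":[0.083,-0.25,0.075],"turn":[0,0,0]},{"delta_pos":[0.083,-0.25,0.075],"turn":[0,0,0]},{"delta_pos":[0.083,-0.25,0.075],"turn":[0,0,0]},{"delta_pos":[0.083,-0.25,0.075],"turn":[0,0,0]},{"delta_pos":[0.083,-0.25,0.075],"turn":[0,0,0]}]' 130 60; python3 go.py b -7 95 60 0
python3 - <<'E'
from h import *
for c in("top","side"):
    im,d=grab_frame(c); cv2.imwrite(f"pics/{c}1.png",im[:,:,::-1])
t=cv2.resize(cv2.imread("pics/top1.png")[150:270,160:280],(400,400),interpolation=cv2.INTER_CUBIC)
s=cv2.resize(cv2.imread("pics/side1.png")[180:300,160:280],(400,400),interpolation=cv2.INTER_CUBIC)
cv2.imwrite("pics/c1.png",np.hstack([t,s]))
p=telemetry.sense()["position"]
for c in("top","side"): print(c,"tcp",proj(c,p).round(1))
E
```

```text
t: 2.98
position: [0.5753, 0.1136, 0.1176]
orientation: [0.0, 0.999, -0.039, 0.0]
ft_force: [-0.6, -0.6, -0.1]
finger_gap: 0.0419
gripper_force: 0.0
t 2.98 pos [575.3 113.6 117.6] F [-0.6 -0.6 -0.1] target [578.  120.8  75. ]
delta [0.0021, -0.0074, 0.0426] turn [0.0, -0.0, 0.0]
top tcp [203.7 203. ]
side tcp [213.1 241.9]
```

View pics/c1.png

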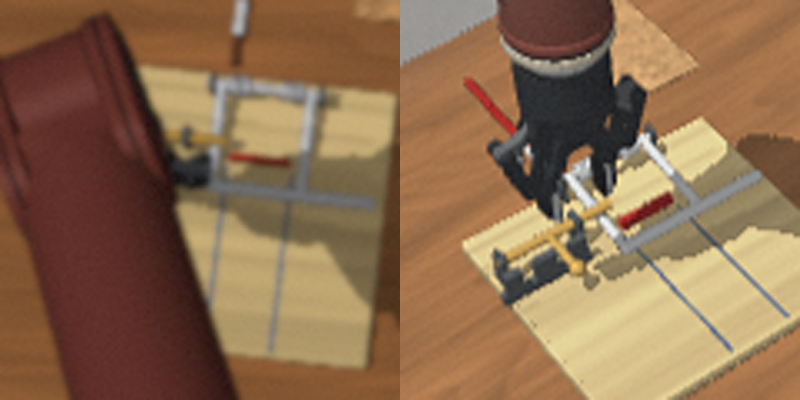

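The right half (side view) shows the open fingertips at about px (207,245) and (222,238), above the knob at px (213,260). The TCP projection at (213,242) agrees with this. I'll now cross-check the knob position at its known height.

```bash
python3 - <<'E'
from h import *
print(at_z("side",(213.1,260.4),.042), at_z("top",(205.0,206.0),.042), at_z("top",(172/5+170-.4,228/5+160-.4),.042))
print("side finger mid at z .122:",at_z("side",(214.6,241.8),.122))
for n,px in(("top pad corners",[(332,221.25),(363.75,217.5),(371.25,268.25),(339.5,272.5)]),):
    w=np.array([at_z("top",np.array(p)-.4,.005) for p in px]); print(w.round(4),w.mean(0))
E
python3 go.py b -7 95 12 0
```

```text
[0.57740413 0.11923301 0.042     ] [0.57530965 0.11964364 0.042     ] [0.57764002 0.12275317 0.042     ]
side finger mid at z .122: [0.56967162 0.1118043  0.122     ]
[[ 0.5452 -0.2662  0.005 ]
 [ 0.5597 -0.3641  0.005 ]
 [ 0.4047 -0.3889  0.005 ]
 [ 0.3891 -0.292   0.005 ]] [ 0.47464979 -0.32779644  0.005     ]
t 3.08 pos [575.4 113.1 117.9] F [-0.3  0.2  1. ] target [578.  120.8  27. ]
delta [0.0019, -0.0079, 0.0909] turn [0.0, -0.0, -0.0]
```

```bash
python3 -m crank '[{"delta_pos":[0.002,-0.0075,0.02],"turn":[0,0,0]},{"delta_pos":[0.002,-0.0075,0.05],"turn":[0,0,0]},{"delta_pos":[0.002,-0.0075,0.075],"turn":[0,0,0]},{"delta_pos":[0.002,-0.0075,0.091],"turn":[0,0,0]},{"delta_pos":[0.002,-0.0075,0.091],"turn":[0,0,0]},{"delta_pos":[0.002,-0.0075,0.091],"turn":[0,0,0]}]' 130 30; python3 -m crank '[{"delta_pos":[0,0,0],"turn":[0,0,0]},{"delta_pos":[0,0,0],"turn":[0,0,0]},{"delta_pos":[0,0,0],"turn":[0,0,0]},{"delta_pos":[0,0,0],"turn":[0,0,0]},{"delta_pos":[0,0,0],"turn":[0,0,0]}]' 255 30; python3 go.py b -7 95 12 0
```

```text
t: 3.82
position: [0.5784, 0.1223, 0.0272]
orientation: [-0.0, 0.999, -0.038, 0.001]
ft_force: [-0.2, -0.4, 0.9]
finger_gap: 0.0418
gripper_force: 0.0
t: 4.45
position: [0.5784, 0.1222, 0.0271]
orientation: [-0.0, 0.999, -0.038, 0.001]
ft_force: [0.1, -0.5, 6.6]
finger_gap: 0.0138
gripper_force: 29.4
t 4.45 pos [578.4 122.2  27.1] F [ 0.1 -0.5  6.6] target [578.  120.8  27. ]
delta [-0.0003, 0.0015, 0.0001] turn [-0.0, -0.1, 0.1]
```

```bash
python3 -m crank '[{"delta_pos":[0.001,0,-0.0095],"turn":[0,0,0]},{"delta_pos":[0.004,0,-0.019],"turn":[0,0,0]},{"delta_pos":[0.0085,0,-0.0265],"turn":[0,0,0]},{"delta_pos":[0.0145,0,-0.034],"turn":[0,0,0]},{"delta_pos":[0.0195,0,-0.038],"turn":[0,0,0]},{"delta_pos":[0.0195,0,-0.038],"turn":[0,0,0]},{"delta_pos":[0.0195,0,-0.038],"turn":[0,0,0]}]' 255 40; python3 - <<'E'
from h import *
im,d=grab_frame("side"); t=cv2.resize(im[200:300,160:280,::-1],(720,600),interpolation=cv2.INTER_CUBIC); cv2.imwrite("pics/c2.png",t)
E
python3 go.py b 12.5 95 50 0
```

```text
t: 5.32
position: [0.5968, 0.1208, 0.0642]
orientation: [0.0, 0.999, -0.038, -0.0]
ft_force: [-0.1, 0.1, 0.6]
finger_gap: -0.0002
gripper_force: 0.0
t 5.38 pos [596.8 120.7  64.2] F [-0.2 -0.1 -0.5] target [597.4 119.2  65. ]
delta [0.0007, 0.0015, -0.0008] turn [0.0, 0.0, 0.1]
```

View pics/c2.png

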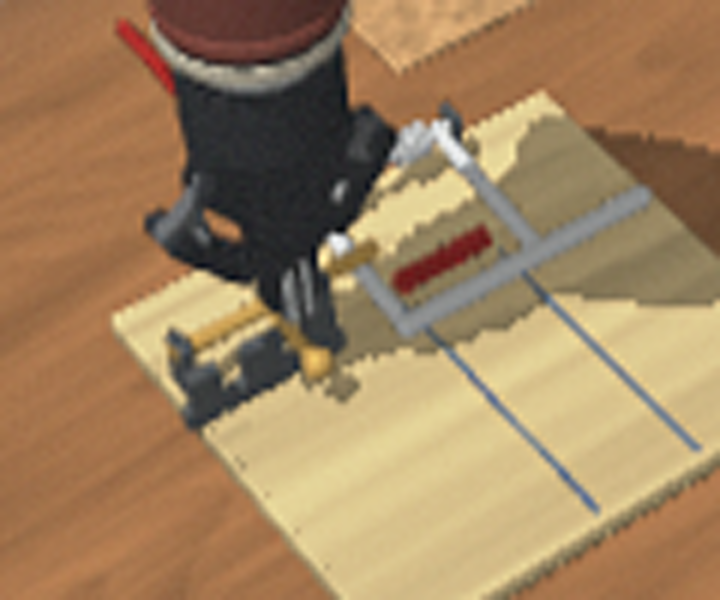

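The handle slipped: the knob is at px (213,260), still level, and the closed fingertips are beside it at about (213,257). I'll compare the tip pixel with the forward kinematics to get the offset.

```bash
python3 - <<'E'
from h import *
p=telemetry.sense()["position"]; print(p,proj("side",p), "knob guess proj",proj("side",[.5775,.1205,.042]),proj("top",[.5775,.1205,.042]))
im=cv2.imread("pics/c2.png")
for n in ("bolt_knob",):
    for c in("side",): 
        r=mark_of(n,c); print([(round(x["at"][0]*W,1),round(x["at"][1]*H,1),round(x["p"],2)) for x in r[:3]])
E
python3 go.py b -8 94 60 0
```

```text
[0.59678432 0.12073368 0.06417144] [207.93966446 251.85872083] knob guess proj [212.73032574 260.6075141 ] [204.74753647 205.26860088]
[(212.2, 260.2, 0.37)]
t 5.42 pos [596.8 120.7  64.2] F [ 0.5 -0.1  0.4] target [576.9 119.8  75. ]
delta [-0.0198, 0.0024, -0.0108] turn [0.0, 0.0, 0.1]
```

```bash
python3 - <<'E'
from h import *
p=telemetry.sense()["position"]
for dx in(-.011,.011):
    for dy in(-.014,0,.014): print(dx,dy,((proj("side",p+[dx,dy,0])-[160,200])*6).round())
E
```

```text
-0.011 -0.014 [325. 309.]
-0.011 0 [302. 324.]
-0.011 0.014 [278. 339.]
0.011 -0.014 [297. 284.]
0.011 0 [274. 298.]
0.011 0.014 [250. 313.]
```

```bash
python3 -m crank '[{"delta_pos":[0,0,-0.012],"turn":[0,0,0]},{"delta_pos":[-0.02,0.002,-0.012],"turn":[0,0,0]},{"delta_pos":[-0.02,0.002,-0.012],"turn":[0,0,0]},{"delta_pos":[-0.02,0.002,0.01],"turn":[0,0,0]},{"delta_pos":[-0.02,0.002,0.035],"turn":[0,0,0]},{"delta_pos":[-0.02,0.002,0.0445],"turn":[0,0,0]},{"delta_pos":[-0.02,0.002,0.0445],"turn":[0,0,0]}]' 130 40; python3 -m crank '[{"delta_pos":[0,0,0],"turn":[0,0,0]},{"delta_pos":[0,0,0],"turn":[0,0,0]},{"delta_pos":[0,0,0],"turn":[0,0,0]},{"delta_pos":[0,0,0],"turn":[0,0,0]},{"delta_pos":[0,0,0],"turn":[0,0,0]}]' 255 40; python3 go.py b -8 94 5 0
```

```text
t: 6.3
position: [0.5772, 0.1202, 0.0198]
orientation: [-0.0, 0.999, -0.038, -0.0]
ft_force: [0.7, 0.4, -0.3]
finger_gap: 0.0421
gripper_force: 0.0
t: 6.92
position: [0.5779, 0.1209, 0.0207]
orientation: [-0.001, 0.999, -0.038, 0.001]
ft_force: [1.4, 4.7, 5.9]
finger_gap: 0.013
gripper_force: 39.1
t 6.92 pos [577.9 120.9  20.7] F [1.4 4.7 5.9] target [576.9 119.8  20. ]
delta [-0.001, 0.0012, 0.0007] turn [-0.1, -0.1, 0.1]
```

```bash
python3 -m crank '[{"delta_pos":[0,-0.001,-0.002],"turn":[0,0,0]},{"delta_pos":[0,-0.001,-0.005],"turn":[0,0,0]},{"delta_pos":[0.001,-0.001,-0.008],"turn":[0,0,0]},{"delta_pos":[0.001,-0.001,-0.008],"turn":[0,0,0]}]' 255 60; python3 go.py b -7 94 5 0
```

```text
t: 7.42
position: [0.5782, 0.1209, 0.0275]
orientation: [-0.0, 0.999, -0.039, -0.0]
ft_force: [5.2, 3.3, -5.0]
finger_gap: 0.0122
gripper_force: 58.5
t 7.42 pos [578.2 120.9  27.5] F [ 5.2  3.3 -5. ] target [577.9 119.8  20. ]
delta [-0.0002, 0.0012, 0.0075] turn [-0.0, 0.0, 0.1]
```

```bash
python3 -m crank '[{"delta_pos":[0.002,-0.001,-0.004],"turn":[0,0,0]},{"delta_pos":[0.003,-0.001,-0.008],"turn":[0,0,0]},{"delta_pos":[0.004,-0.001,-0.008],"turn":[0,0,0]}]' 255 60; python3 - <<'E'
from h import *
print(telemetry.sense()["ft_force"])
im,d=grab_frame("side"); t=cv2.resize(im[225:285,180:260,::-1],(800,600),interpolation=cv2.INTER_CUBIC); cv2.imwrite("pics/c3.png",t)
E
```

```text
t: 7.8
position: [0.5803, 0.1214, 0.0358]
orientation: [0.001, 0.999, -0.038, -0.002]
ft_force: [-11.2, -0.2, 4.3]
finger_gap: 0.0127
gripper_force: 58.4
[-11.24765575  -0.16676294   4.25679321]
```

View pics/c3.png

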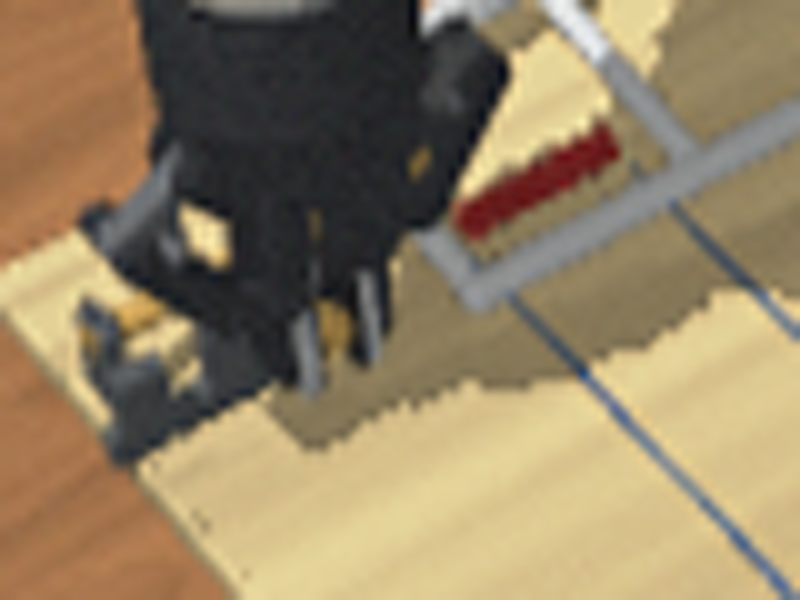

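The ball at crop (335,325) now sits between the pads and has lifted with them. I'll continue along the arc, a bit less forward.

```bash
python3 -m crank '[{"delta_pos":[-0.001,0,-0.003],"turn":[0,0,0]},{"delta_pos":[0.001,0,-0.007],"turn":[0,0,0]},{"delta_pos":[0.0035,0,-0.0105],"turn":[0,0,0]},{"delta_pos":[0.0035,0,-0.0105],"turn":[0,0,0]}]' 255 60; python3 go.py b -7 94 5 0
```

```text
t: 8.35
position: [0.5844, 0.1217, 0.0465]
orientation: [0.0, 0.999, -0.039, -0.002]
ft_force: [-10.0, -0.8, 2.7]
finger_gap: 0.012
gripper_force: 60.8
t 8.35 pos [584.4 121.7  46.5] F [-10.   -0.8   2.7] target [577.9 119.8  20. ]
delta [-0.0063, 0.0025, 0.0265] turn [0.0, 0.2, 0.1]
```

```bash
python3 -m crank '[{"delta_pos":[0.001,0,-0.005],"turn":[0,0,0]},{"delta_pos":[0.0035,0,-0.0085],"turn":[0,0,0]},{"delta_pos":[0.0075,0,-0.012],"turn":[0,0,0]},{"delta_pos":[0.0075,0,-0.0125],"turn":[0,0,0]}]' 255 60; python3 go.py b -7 94 5 0
```

```text
t: 8.85
position: [0.5983, 0.1197, 0.0606]
orientation: [-0.0, 0.999, -0.039, 0.005]
ft_force: [0.6, -0.8, -0.2]
finger_gap: 0.0002
gripper_force: 0.0
t 8.85 pos [598.3 119.7  60.6] F [ 0.6 -0.8 -0.2] target [577.9 119.8  20. ]
delta [-0.0207, 0.0016, 0.0404] turn [-0.1, -0.5, -0.0]
```

```bash
python3 - <<'E'
from h import *
p=np.array([.5803,.1214,.0358])
f=lambda q:((proj("side",q)-[180,225]+.5)*10).round()
for dx in(-.011,0,.011):
    print("tip L/R",dx,f(p+[dx,.009,0]),f(p+[dx,-.009,0]))
for dx in(-.015,-.01,-.005,0,.005): print("ball",dx,[f(p+[dx,0,h]).tolist() for h in(.012,.017,.022)])
E
python3 go.py b -7 95 70 0
```

```text
tip L/R -0.011 [324. 409.] [374. 377.]
tip L/R 0 [301. 387.] [350. 355.]
tip L/R 0.011 [278. 366.] [327. 334.]
ball -0.015 [[354.0, 374.0], [353.0, 362.0], [351.0, 351.0]]
ball -0.01 [[343.0, 364.0], [342.0, 352.0], [341.0, 341.0]]
ball -0.005 [[333.0, 354.0], [331.0, 343.0], [330.0, 331.0]]
ball 0 [[322.0, 344.0], [321.0, 333.0], [319.0, 321.0]]
ball 0.005 [[312.0, 334.0], [310.0, 323.0], [309.0, 312.0]]
t 8.85 pos [598.3 119.7  60.6] F [ 0.6 -0.8 -0.2] target [578.  120.8  85. ]
delta [-0.0201, 0.0006, -0.0246] turn [-0.1, -0.5, -0.0]
```

```bash
python3 -m crank '[{"delta_pos":[0,0,-0.015],"turn":[0,0,0]},{"delta_pos":[-0.026,0,-0.02],"turn":[0,-0.5,0]},{"delta_pos":[-0.026,-0.002,-0.02],"turn":[0,-0.5,0]},{"delta_pos":[-0.026,-0.002,-0.02],"turn":[0,-0.5,0]},{"delta_pos":[-0.026,-0.002,-0.02],"turn":[0,-0.5,0]}]' 130 40; python3 go.py 571.5 121.7 22 -4.5
```

```text
t: 9.48
position: [0.5681, 0.1248, 0.0791]
orientation: [-0.0, 0.999, -0.039, -0.004]
ft_force: [0.0, -0.3, 0.7]
finger_gap: 0.0421
gripper_force: 0.0
t 9.47 pos [568.1 124.8  79.1] F [ 0.  -0.3  0.7] target [571.5 121.7  22. ]
delta [0.0041, 0.0028, 0.057] turn [-0.0, 0.5, 0.1]
```

```bash
python3 -m crank '[{"delta_pos":[0.0035,0.003,0.01],"turn":[0,0.5,0]},{"delta_pos":[0.0035,0.003,0.03],"turn":[0,0.5,0]},{"delta_pos":[0.0035,0.003,0.05],"turn":[0,0.5,0]},{"delta_pos":[0.0035,0.003,0.057],"turn":[0,0.5,0]},{"delta_pos":[0.0035,0.003,0.057],"turn":[0,0.5,0]}]' 130 40; python3 -m crank '[{"delta_pos":[0,0,0],"turn":[0,0,0]},{"delta_pos":[0,0,0],"turn":[0,0,0]},{"delta_pos":[0,0,0],"turn":[0,0,0]},{"delta_pos":[0,0,0],"turn":[0,0,0]},{"delta_pos":[0,0,0],"turn":[0,0,0]}]' 255 40; python3 go.py 571.5 121.7 22 -4.5
```

```text
t: 10.1
position: [0.5697, 0.1217, 0.021]
orientation: [0.0, 0.999, -0.038, -0.001]
ft_force: [0.8, -0.3, -0.2]
finger_gap: 0.0419
gripper_force: 0.0
t: 10.72
position: [0.5708, 0.1219, 0.0224]
orientation: [-0.0, 0.999, -0.038, 0.001]
ft_force: [0.2, 0.6, 3.8]
finger_gap: 0.013
gripper_force: 39.1
t 10.72 pos [570.8 121.9  22.4] F [0.2 0.6 3.8] target [571.5 121.7  22. ]
delta [0.0008, 0.0001, 0.0004] turn [-0.0, -0.1, 0.1]
```

```bash
python3 -m crank '[{"delta_pos":[0,0,-0.005],"turn":[0,0,0]},{"delta_pos":[0.001,0,-0.01],"turn":[0,0,0]},{"delta_pos":[0.0025,0,-0.015],"turn":[0,0,0]},{"delta_pos":[0.0025,0,-0.015],"turn":[0,0,0]}]' 255 60; python3 go.py 571.5 121.7 22 -4.5
```

```text
t: 11.22
position: [0.5717, 0.1216, 0.0369]
orientation: [0.0, 0.999, -0.038, -0.001]
ft_force: [-10.5, 4.1, 2.7]
finger_gap: 0.0118
gripper_force: 58.7
t 11.22 pos [571.7 121.6  36.9] F [-10.5   4.1   2.7] target [571.5 121.7  22. ]
delta [-0.0002, -0.0001, 0.0149] turn [0.0, 0.1, 0.1]
```

```bash
python3 -m crank '[{"delta_pos":[-0.002,0,-0.002],"turn":[0,0,0]},{"delta_pos":[-0.001,0,-0.005],"turn":[0,0,0]},{"delta_pos":[0.0005,0,-0.008],"turn":[0,0,0]},{"delta_pos":[0.0005,0,-0.008],"turn":[0,0,0]}]' 255 80; python3 go.py 571.5 121.7 22 -4.5
```

```text
t: 11.72
position: [0.5627, 0.1228, 0.042]
orientation: [0.002, 0.999, -0.037, -0.01]
ft_force: [-35.9, 3.0, 13.4]
finger_gap: 0.0
gripper_force: 18.6
t 11.72 pos [562.7 122.8  42. ] F [-35.9   3.   13.4] target [571.5 121.7  22. ]
delta [0.0092, 0.0004, 0.0198] turn [0.2, 1.1, 0.3]
```

```bash
python3 - <<'E'
from h import *
im,d=grab_frame("side"); t=cv2.resize(im[225:285,180:260,::-1],(800,600),interpolation=cv2.INTER_CUBIC); cv2.imwrite("pics/c4.png",t)
s=telemetry.sense();print(s["position"],s["ft_force"],s["moment"])
E
```

```text
[0.56270328 0.12277721 0.04189823] [-35.7595047    2.04037338  12.90702443] [ 0.60546087  7.3661587  -0.05168893]
```

View pics/c4.png

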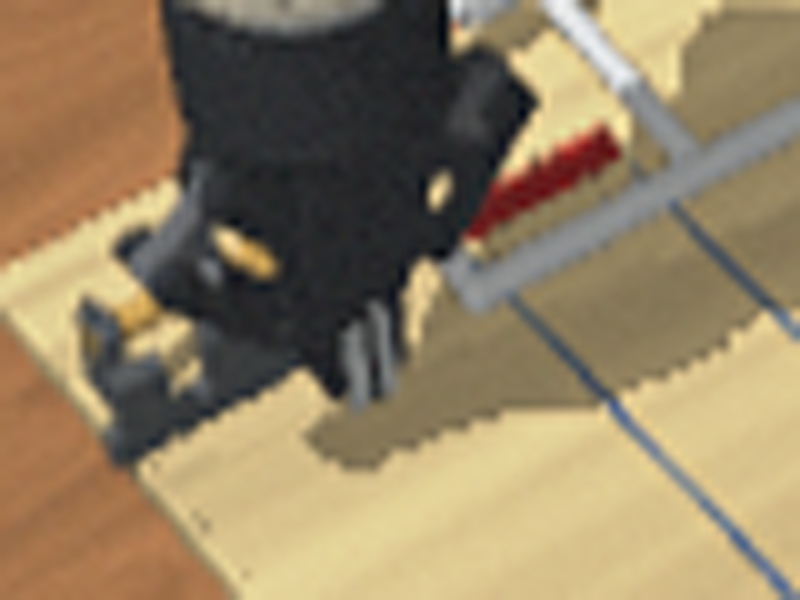

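The closed fingers hide the ball, which is pressing on their far side, so x=571 was too near. The contact puts the knob at x≈578–580, as first estimated. I'll back off upward, regrip there and follow the exact arc.

```bash
python3 -m crank '[{"delta_pos":[-0.008,0,-0.005],"turn":[0,0,0]},{"delta_pos":[-0.008,0,-0.03],"turn":[0,0,0]},{"delta_pos":[0,0,-0.035],"turn":[0,0,0]},{"delta_pos":[0,0,-0.035],"turn":[0,0,0]},{"delta_pos":[0,0,-0.035],"turn":[0,0,0]}]' 130 60; python3 go.py 579 121.7 20 -4.5
```

```text
t: 12.4
position: [0.5729, 0.1212, 0.0791]
orientation: [0.0, 0.999, -0.039, -0.001]
ft_force: [-0.3, -0.3, -0.5]
finger_gap: 0.0418
gripper_force: 0.0
t 12.4 pos [572.9 121.2  79.1] F [-0.3 -0.3 -0.5] target [579.  121.7  20. ]
delta [0.0061, -0.001, 0.0591] turn [0.0, 0.1, 0.1]
```

```bash
python3 -m crank '[{"delta_pos":[0.006,-0.001,0.01],"turn":[0,0,0]},{"delta_pos":[0.006,-0.001,0.03],"turn":[0,0,0]},{"delta_pos":[0.006,-0.001,0.05],"turn":[0,0,0]},{"delta_pos":[0.006,-0.001,0.059],"turn":[0,0,0]},{"delta_pos":[0.006,-0.001,0.059],"turn":[0,0,0]}]' 130 60; python3 -m crank '[{"delta_pos":[0,0,0],"turn":[0,0,0]},{"delta_pos":[0,0,0],"turn":[0,0,0]},{"delta_pos":[0,0,0],"turn":[0,0,0]},{"delta_pos":[0,0,0],"turn":[0,0,0]},{"delta_pos":[0,0,0],"turn":[0,0,0]}]' 255 60;  python3 -m crank '[{"delta_pos":[0.0005,0,-0.0035],"turn":[0,0,0]},{"delta_pos":[0.0005,0,-0.007],"turn":[0,0,0]},{"delta_pos":[0.001,0,-0.0105],"turn":[0,0,0]},{"delta_pos":[0.002,0,-0.014],"turn":[0,0,0]},{"delta_pos":[0.002,0,-0.014],"turn":[0,0,0]}]' 255 60; python3 go.py 579 121.7 20 -4.5
```

```text
t: 13.02
position: [0.5786, 0.122, 0.0198]
orientation: [0.0, 0.999, -0.038, -0.001]
ft_force: [0.6, -0.4, -0.2]
finger_gap: 0.0418
gripper_force: 0.0
t: 13.65
position: [0.5798, 0.1221, 0.0215]
orientation: [-0.0, 0.999, -0.038, 0.001]
ft_force: [0.1, 0.0, 4.9]
finger_gap: 0.0126
gripper_force: 58.6
t: 14.28
position: [0.581, 0.1217, 0.0348]
orientation: [0.0, 0.999, -0.039, -0.0]
ft_force: [1.2, 0.7, -4.2]
finger_gap: 0.0127
gripper_force: 58.3
t 14.28 pos [581.  121.7  34.8] F [ 1.2  0.7 -4.2] target [579.  121.7  20. ]
delta [-0.002, 0.0002, 0.0148] turn [0.0, 0.0, 0.1]
```

```bash
python3 -m crank '[{"delta_pos":[0.0012,0,-0.0033],"turn":[0,0,0]},{"delta_pos":[0.0026,0,-0.0065],"turn":[0,0,0]},{"delta_pos":[0.0042,0,-0.0096],"turn":[0,0,0]},{"delta_pos":[0.006,0,-0.0126],"turn":[0,0,0]},{"delta_pos":[0.006,0,-0.0126],"turn":[0,0,0]}]' 255 60; python3 go.py 579 121.7 20 -4.5
```

```text
t: 14.9
position: [0.5846, 0.1215, 0.0467]
orientation: [0.001, 0.999, -0.038, -0.003]
ft_force: [-8.0, 0.2, -2.8]
finger_gap: 0.0121
gripper_force: 58.5
t 14.9 pos [584.6 121.5  46.7] F [-8.   0.2 -2.8] target [579.  121.7  20. ]
delta [-0.0055, 0.0002, 0.0268] turn [0.1, 0.3, 0.1]
```

```bash
python3 -m crank '[{"delta_pos":[0.002,0,-0.0028],"turn":[0,0,0]},{"delta_pos":[0.0042,0,-0.0055],"turn":[0,0,0]},{"delta_pos":[0.0068,0,-0.008],"turn":[0,0,0]},{"delta_pos":[0.0068,0,-0.008],"turn":[0,0,0]}]' 255 70; python3 go.py 579 121.7 20 -4.5
```

```text
t: 15.4
position: [0.6021, 0.1194, 0.0579]
orientation: [-0.001, 0.999, -0.04, 0.008]
ft_force: [28.2, -1.4, -16.2]
finger_gap: 0.0021
gripper_force: 75.2
t 15.4 pos [602.1 119.4  57.9] F [ 28.2  -1.4 -16.2] target [579.  121.7  20. ]
delta [-0.0238, -0.0003, 0.0376] turn [-0.2, -0.9, -0.1]
```

```bash
python3 -m crank '[{"delta_pos":[0.008,0,-0.01],"turn":[0,0,0]},{"delta_pos":[0.008,0,-0.03],"turn":[0,0,0]},{"delta_pos":[0,0,-0.035],"turn":[0,0,0]},{"delta_pos":[-0.03,0,-0.035],"turn":[0,0,0]},{"delta_pos":[-0.03,0,-0.035],"turn":[0,0,0]},{"delta_pos":[-0.03,0,-0.035],"turn":[0,0,0]}]' 130 50
cat > arc.py <<'E'
# prints rows relative to measured pose: knob at K, tilt phi (deg, +: top leans to +x), h dist TCP->knob along tool
import sys
from h import *
from scipy.spatial.transform import Rotation as Ro
K0=np.array([579.,122.,42.])/1000; BY=-4.5; 
st=telemetry.sense(); q=st["orientation"]; R=Ro.from_quat([q[1],q[2],q[3],q[0]]); p=st["position"]
print(round(st["t"],2),np.round(p*1000,1),np.round(st["ft_force"],1))
B=Ro.from_euler("z",BY,degrees=True); h=float(sys.argv[1])/1000
def pose(th,phi,dy=0,up=0):
    k=K0+B.apply([.047*(1-np.cos(th)),dy,.047*np.sin(th)+up])
    T=B*Ro.from_euler("y",phi,degrees=True)*Ro.from_euler("x",180,degrees=True)
    return k+T.apply([0,0,h]),T
for a in sys.argv[2:]:
    t,T=pose(*map(float,a.split(",")))
    print(a,np.round(R.inv().apply(t-p),4).tolist(),np.round(np.degrees((R.inv()*T).as_rotvec()),1).tolist(),"tcp",np.round(t*1000,1))
E
python3 arc.py 23 0,-10,0,.05 0,-10
```

```text
t: 16.15
position: [0.5642, 0.1231, 0.091]
orientation: [0.0, 0.999, -0.038, 0.0]
ft_force: [0.6, -0.9, -0.2]
finger_gap: 0.0419
gripper_force: 0.0
16.15 [564.2 123.1  91. ] [ 0.6 -0.9 -0.2]
0,-10,0,.05 [0.0188, 0.0, 0.0216] [-0.0, 10.0, 0.1] tcp [583.  121.7  69.3]
0,-10 [0.0187, 0.0, 0.0716] [-0.0, 10.0, 0.1] tcp [583.  121.7  19.3]
```

```bash
python3 -m crank '[{"delta_pos":[0.0188,0,0.022],"turn":[0,10,0]},{"delta_pos":[0.0188,0,0.022],"turn":[0,10,0]},{"delta_pos":[0.0188,0,0.04],"turn":[0,10,0]},{"delta_pos":[0.0188,0,0.06],"turn":[0,10,0]},{"delta_pos":[0.0188,0,0.0715],"turn":[0,10,0]},{"delta_pos":[0.0188,0,0.0715],"turn":[0,10,0]},{"delta_pos":[0.0188,0,0.0715],"turn":[0,10,0]}]' 130 50; python3 -m crank '[{"delta_pos":[0,0,0],"turn":[0,0,0]},{"delta_pos":[0,0,0],"turn":[0,0,0]},{"delta_pos":[0,0,0],"turn":[0,0,0]},{"delta_pos":[0,0,0],"turn":[0,0,0]},{"delta_pos":[0,0,0],"turn":[0,0,0]}]' 255 50; python3 arc.py 23 0,-10 .1,-6 .2,-1 .3,3.5 .4,8 .5,13 .6,18 .7,23 .8,27 .85,30
```

```text
t: 17.02
position: [0.5832, 0.1219, 0.0193]
orientation: [0.003, 0.995, -0.038, 0.087]
ft_force: [-0.1, -0.8, 0.6]
finger_gap: 0.0416
gripper_force: 0.0
t: 17.65
position: [0.5833, 0.1218, 0.0194]
orientation: [0.003, 0.995, -0.038, 0.088]
ft_force: [-0.2, 0.6, 5.0]
finger_gap: 0.0128
gripper_force: 48.8
17.65 [583.3 121.8  19.4] [-0.2  0.6  5. ]
0,-10 [-0.0003, 0.0001, 0.0] [-0.0, -0.0, 0.1] tcp [583.  121.7  19.3]
.1,-6 [-0.0009, 0.0001, -0.0046] [-0.0, -4.0, 0.1] tcp [581.6 121.8  23.8]
.2,-1 [-0.0014, 0.0001, -0.0093] [-0.0, -9.0, 0.1] tcp [580.3 121.9  28.3]
.3,3.5 [-0.0012, 0.0001, -0.0139] [-0.0, -13.5, 0.1] tcp [579.7 121.9  32.9]
.4,8 [-0.0006, 0.0001, -0.0185] [-0.0, -18.0, 0.1] tcp [579.5 122.   37.5]
.5,13 [0.0003, 0.0001, -0.023] [-0.0, -23.0, 0.1] tcp [579.6 122.   42.1]
.6,18 [0.0016, 0.0001, -0.0274] [-0.0, -28.0, 0.1] tcp [580.1 121.9  46.7]
.7,23 [0.0033, 0.0001, -0.0316] [-0.0, -33.0, 0.1] tcp [581.1 121.8  51.1]
.8,27 [0.0057, 0.0001, -0.0353] [0.0, -37.0, 0.1] tcp [582.8 121.7  55.2]
.85,30 [0.0068, 0.0001, -0.0373] [0.0, -40.0, 0.1] tcp [583.5 121.6  57.4]
```

```bash
python3 -m crank '[{"delta_pos":[-0.001,0,-0.0046],"turn":[0,-4,0]},{"delta_pos":[-0.0014,0,-0.0093],"turn":[0,-9,0]},{"delta_pos":[-0.0012,0,-0.0139],"turn":[0,-13.5,0]},{"delta_pos":[-0.0006,0,-0.0185],"turn":[0,-18,0]},{"delta_pos":[-0.0006,0,-0.0185],"turn":[0,-18,0]},{"delta_pos":[-0.0006,0,-0.0185],"turn":[0,-18,0]}]' 255 50; python3 arc.py 23 .4,8 .5,13 .6,18 .7,23 .8,27 .85,30
```

```text
t: 18.4
position: [0.5792, 0.1216, 0.0364]
orientation: [-0.002, 0.997, -0.038, -0.069]
ft_force: [5.5, -1.9, -5.0]
finger_gap: 0.0129
gripper_force: 48.7
18.4 [579.2 121.6  36.4] [ 5.5 -1.9 -5. ]
.4,8 [0.0001, -0.0004, -0.0012] [0.0, -0.1, 0.1] tcp [579.5 122.   37.5]
.5,13 [-0.0005, -0.0004, -0.0057] [0.0, -5.1, 0.1] tcp [579.6 122.   42.1]
.6,18 [-0.0006, -0.0004, -0.0103] [0.0, -10.1, 0.1] tcp [580.1 121.9  46.7]
.7,23 [-0.0002, -0.0004, -0.0148] [0.0, -15.1, 0.1] tcp [581.1 121.8  51.1]
.8,27 [0.0009, -0.0004, -0.0191] [0.1, -19.1, 0.1] tcp [582.8 121.7  55.2]
.85,30 [0.0013, -0.0004, -0.0214] [0.1, -22.1, 0.1] tcp [583.5 121.6  57.4]
```

```bash
python3 -m crank '[{"delta_pos":[0.0004,0,-0.004],"turn":[0,-5,0]},{"delta_pos":[0.0003,0,-0.0086],"turn":[0,-10,0]},{"delta_pos":[0.0007,0,-0.0131],"turn":[0,-15,0]},{"delta_pos":[0.0018,0,-0.0174],"turn":[0,-19,0]},{"delta_pos":[0.0018,0,-0.0174],"turn":[0,-19,0]},{"delta_pos":[0.0018,0,-0.0174],"turn":[0,-19,0]}]' 255 50; python3 arc.py 23 .8,27 .8,27,.037
```

```text
t: 19.15
position: [0.5821, 0.1221, 0.0536]
orientation: [-0.009, 0.972, -0.037, -0.233]
ft_force: [-3.3, 0.6, -1.2]
finger_gap: 0.0126
gripper_force: 49.1
19.15 [582.1 122.1  53.6] [-3.3  0.6 -1.2]
.8,27 [-0.0001, 0.0003, -0.0018] [0.1, 0.0, 0.1] tcp [582.8 121.7  55.2]
.8,27,.037 [-0.0, -0.0367, -0.0018] [0.1, 0.0, 0.1] tcp [585.7 158.6  55.2]
```

The knob is held at about 0.78 rad. Now I'll slide the bolt open.

```bash
python3 -m crank '[{"delta_pos":[0,-0.006,-0.001],"turn":[0,0,0]},{"delta_pos":[0,-0.013,-0.001],"turn":[0,0,0]},{"delta_pos":[0,-0.02,-0.001],"turn":[0,0,0]},{"delta_pos":[0,-0.027,-0.001],"turn":[0,0,0]},{"delta_pos":[0,-0.033,-0.001],"turn":[0,0,0]},{"delta_pos":[0,-0.037,-0.001],"turn":[0,0,0]},{"delta_pos":[0,-0.037,-0.001],"turn":[0,0,0]}]' 255 50; python3 arc.py 23 .8,27,.037 .6,17,.036 .3,3,.036
```

```text
t: 20.02
position: [0.5862, 0.1562, 0.0547]
orientation: [-0.007, 0.971, -0.038, -0.234]
ft_force: [-4.9, -8.5, -0.7]
finger_gap: 0.0128
gripper_force: 49.3
20.02 [586.2 156.2  54.7] [-4.9 -8.5 -0.7]
.8,27,.037 [-0.0009, -0.0023, -0.0001] [0.2, 0.1, -0.0] tcp [585.7 158.6  55.2]
.6,17,.036 [0.001, -0.0013, 0.0087] [0.2, 10.1, -0.0] tcp [583.3 157.8  46.5]
.3,3,.036 [0.0067, -0.0014, 0.0211] [0.2, 24.1, 0.0] tcp [582.7 157.8  32.9]
```

```bash
python3 -m crank '[{"delta_pos":[0.0005,0.001,0.0045],"turn":[0,5,0]},{"delta_pos":[0.001,0.001,0.0087],"turn":[0,10,0]},{"delta_pos":[0.0035,0.001,0.015],"turn":[0,17,0]},{"delta_pos":[0.0065,0.001,0.021],"turn":[0,24,0]},{"delta_pos":[0.0065,0.001,0.021],"turn":[0,24,0]}]' 255 40; python3 -m crank '[{"delta_pos":[0,0,0],"turn":[0,0,0]},{"delta_pos":[0,0,0],"turn":[0,0,0]},{"delta_pos":[0,0,0],"turn":[0,0,0]},{"delta_pos":[0,0,-0.03],"turn":[0,3,0]},{"delta_pos":[-0.01,0,-0.08],"turn":[0,3,0]},{"delta_pos":[-0.01,0,-0.12],"turn":[0,3,0]},{"delta_pos":[-0.01,0,-0.12],"turn":[0,3,0]}]' 130 40; python3 go.py 437.8 -331.5 150 12.7
```

```text
t: 20.65
position: [0.5836, 0.1563, 0.0342]
orientation: [-0.0, 0.999, -0.039, -0.023]
ft_force: [1.7, -5.6, -3.8]
finger_gap: 0.013
gripper_force: 49.1
t: 21.52
position: [0.5812, 0.1592, 0.1575]
orientation: [-0.001, 0.999, -0.038, 0.003]
ft_force: [0.7, 0.0, -0.3]
finger_gap: 0.0422
gripper_force: 0.0
t 21.52 pos [581.2 159.2 157.5] F [ 0.7  0.  -0.3] target [ 437.8 -331.5  150. ]
delta [-0.1055, 0.5003, 0.0058] turn [-0.1, -0.4, -17.1]
```

```bash
sed -i 's/577.5,25.5/578.3,26.3/' go.py; python3 -m crank '[{"delta_pos":[-0.105,0.5,0],"turn":[0,-0.4,-17]},{"delta_pos":[-0.105,0.5,0],"turn":[0,-0.4,-17]},{"delta_pos":[-0.105,0.5,0],"turn":[0,-0.4,-17]},{"delta_pos":[-0.105,0.5,0],"turn":[0,-0.4,-17]},{"delta_pos":[-0.105,0.5,0],"turn":[0,-0.4,-17]},{"delta_pos":[-0.105,0.5,0],"turn":[0,-0.4,-17]},{"delta_pos":[-0.105,0.5,0],"turn":[0,-0.4,-17]},{"delta_pos":[-0.105,0.5,0],"turn":[0,-0.4,-17]}]' 130 40; python3 -m crank '[{"delta_pos":[0,0,0],"turn":[0,0,0]},{"delta_pos":[0,0,0],"turn":[0,0,0]},{"delta_pos":[0,0,0],"turn":[0,0,0]}]'; python3 - <<'E'
from h import *
for c in("top","side"):
    im,d=grab_frame(c); cv2.imwrite(f"pics/{c}2.png",im[:,:,::-1])
    for n in("bolt_knob","bar"):
        r=mark_of(n,c); print(c,n,[(round(x["at"][0]*W,1),round(x["at"][1]*H,1),round(x["p"],2)) for x in r[:3]])
im=cv2.imread("pics/side2.png")
cv2.imwrite("pics/c5.png",np.hstack([cv2.resize(im[220:290,170:250],(400,350),interpolation=cv2.INTER_CUBIC),cv2.resize(im[180:250,310:390],(400,350),interpolation=cv2.INTER_CUBIC)]))
print(proj("side",telemetry.sense()["position"]),proj("side",[.582,.157,.042]))
E
python3 go.py 437.8 -331.5 33 12.7
```

```text
t: 22.52
position: [0.4392, -0.3199, 0.153]
orientation: [-0.0, 0.994, 0.11, -0.004]
ft_force: [0.9, -0.5, -0.4]
finger_gap: 0.0416
gripper_force: 0.0
t: 22.9
position: [0.4409, -0.3166, 0.1533]
orientation: [-0.001, 0.994, 0.111, -0.004]
ft_force: [0.0, 0.9, 0.0]
finger_gap: 0.0414
gripper_force: 0.0
top bolt_knob [(195.2, 204.9, 0.49), (351.5, 255.1, 0.31)]
top bar [(233.6, 208.7, 0.81), (237.7, 190.1, 0.3)]
side bolt_knob [(203.4, 267.1, 0.55)]
side bar [(240.0, 245.5, 0.81)]
[352.17748846 187.77512001] [201.57371741 266.31747696]
t 23.2 pos [ 440.4 -317.8  153.8] F [-0.4  0.5  0.1] target [ 437.8 -331.5   33. ]
delta [-0.0047, 0.0129, 0.1208] turn [-0.1, 0.4, -0.1]
```

View pics/c5.png

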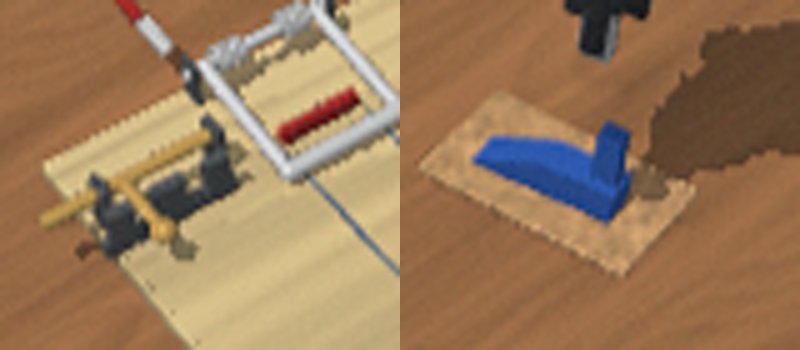

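The bolt is fully open, with its end retracted from the leg and the knob down in the second notch at crop (165,230). The wedge's post is at crop (612,150), right half. Next I'll grasp the wedge.

```bash
python3 -m crank '[{"delta_pos":[-0.004,0.013,0.02],"turn":[0,0.4,0]},{"delta_pos":[-0.004,0.013,0.06],"turn":[0,0.4,0]},{"delta_pos":[-0.004,0.013,0.095],"turn":[0,0.4,0]},{"delta_pos":[-0.004,0.013,0.1185],"turn":[0,0.4,0]},{"delta_pos":[-0.004,0.013,0.1185],"turn":[0,0.4,0]},{"delta_pos":[-0.004,0.013,0.1185],"turn":[0,0.4,0]}]' 130 40; python3 -m crank '[{"delta_pos":[0,0,0],"turn":[0,0,0]},{"delta_pos":[0,0,0],"turn":[0,0,0]},{"delta_pos":[0,0,0],"turn":[0,0,0]},{"delta_pos":[0,0,0],"turn":[0,0,0]}]' 255 60; python3 go.py 437.8 -331.5 34 12.7
```

```text
t: 23.95
position: [0.4389, -0.3322, 0.0363]
orientation: [-0.0, 0.994, 0.11, 0.0]
ft_force: [-0.7, 0.2, 0.5]
finger_gap: 0.0417
gripper_force: 0.0
t: 24.45
position: [0.439, -0.3324, 0.0365]
orientation: [0.0, 0.994, 0.11, 0.001]
ft_force: [-1.1, 0.5, 6.9]
finger_gap: 0.0133
gripper_force: 59.0
t 24.45 pos [ 439.  -332.4   36.5] F [-1.1  0.5  6.9] target [ 437.8 -331.5   34. ]
delta [-0.001, -0.0011, 0.0025] turn [0.0, -0.1, -0.1]
```

```bash
python3 -m crank '[{"delta_pos":[0,0,-0.02],"turn":[0,0,0]},{"delta_pos":[0,0,-0.06],"turn":[0,0,0]},{"delta_pos":[0,0,-0.06],"turn":[0,0,0]},{"delta_pos":[0,0,-0.06],"turn":[0,0,0]}]'; python3 go.py b -128 -80 80 0
```

```text
t: 24.95
position: [0.438, -0.3318, 0.095]
orientation: [-0.001, 0.994, 0.11, -0.0]
ft_force: [0.5, -0.1, -1.8]
finger_gap: 0.013
gripper_force: 58.4
t 24.95 pos [ 438.  -331.8   95. ] F [ 0.5 -0.1 -1.8] target [444.4 -43.4  95. ]
delta [0.0692, -0.2801, 0.0002] turn [-0.1, 0.0, 17.1]
```

```bash
python3 -m crank '[{"delta_pos":[0.069,-0.28,0],"turn":[0,0,17]},{"delta_pos":[0.069,-0.28,0],"turn":[0,0,17]},{"delta_pos":[0.069,-0.28,0],"turn":[0,0,17]},{"delta_pos":[0.069,-0.28,0],"turn":[0,0,17]},{"delta_pos":[0.069,-0.28,0],"turn":[0,0,17]},{"delta_pos":[0.069,-0.28,0],"turn":[0,0,17]},{"delta_pos":[0.069,-0.28,0],"turn":[0,0,17]},{"delta_pos":[0.069,-0.28,0],"turn":[0,0,17]}]'; python3 go.py b -128 -80 33 0
```

```text
t: 25.95
position: [0.4442, -0.0449, 0.0951]
orientation: [-0.001, 0.999, -0.039, -0.001]
ft_force: [-0.3, 0.5, -1.0]
finger_gap: 0.0134
gripper_force: 58.7
t 25.95 pos [444.2 -44.9  95.1] F [-0.3  0.5 -1. ] target [444.4 -43.4  48. ]
delta [0.0001, -0.0014, 0.0471] turn [-0.1, 0.1, -0.0]
```

Lower to contact (expected at TCP z≈46.5).

```bash
python3 -m crank '[{"delta_pos":[0,-0.0015,0.02],"turn":[0,0,0]},{"delta_pos":[0,-0.0015,0.038],"turn":[0,0,0]},{"delta_pos":[0,-0.0015,0.0465],"turn":[0,0,0]},{"delta_pos":[0,-0.0015,0.049],"turn":[0,0,0]},{"delta_pos":[0,-0.0015,0.049],"turn":[0,0,0]}]'; python3 go.py b -30 -80 31.5 0
```

```text
t: 26.58
position: [0.445, -0.0424, 0.0469]
orientation: [-0.0, 0.999, -0.039, 0.0]
ft_force: [0.1, -0.0, -1.4]
finger_gap: 0.0134
gripper_force: 58.6
t 26.57 pos [445.  -42.4  46.9] F [ 0.1 -0.  -1.4] target [542.1 -51.1  46.5]
delta [0.0975, 0.0012, 0.0005] turn [-0.1, -0.0, 0.1]
```

```bash
python3 -m crank '[{"delta_pos":[0,0,0.0015],"turn":[0,0,0]},{"delta_pos":[0,0,0.0015],"turn":[0,0,0]}]'; python3 -m crank '[{"delta_pos":[0.015,0,0.0005],"turn":[0,0,0]},{"delta_pos":[0.03,0,0.0005],"turn":[0,0,0]},{"delta_pos":[0.045,0,0.0005],"turn":[0,0,0]},{"delta_pos":[0.06,0,0.0005],"turn":[0,0,0]},{"delta_pos":[0.06,0,0.0005],"turn":[0,0,0]}]'; python3 go.py b -30 -80 31.5 0
```

```text
t: 26.82
position: [0.4452, -0.0423, 0.0464]
orientation: [-0.0, 0.999, -0.039, 0.0]
ft_force: [-5.5, 0.3, 15.5]
finger_gap: 0.0133
gripper_force: 60.6
t: 27.45
position: [0.5051, -0.0469, 0.0464]
orientation: [-0.0, 0.999, -0.039, -0.0]
ft_force: [-9.2, 0.4, 20.9]
finger_gap: 0.0131
gripper_force: 61.8
t 27.45 pos [505.1 -46.9  46.4] F [-9.2  0.4 20.9] target [542.1 -51.1  46.5]
delta [0.0372, 0.0014, -0.0001] turn [-0.0, 0.0, 0.1]
```

```bash
python3 -m crank '[{"delta_pos":[0.01,0.0005,-0.0012],"turn":[0,0,0]},{"delta_pos":[0.02,0.001,-0.0012],"turn":[0,0,0]},{"delta_pos":[0.03,0.001,-0.0012],"turn":[0,0,0]},{"delta_pos":[0.037,0.001,-0.0012],"turn":[0,0,0]},{"delta_pos":[0.037,0.001,-0.0012],"turn":[0,0,0]},{"delta_pos":[0.037,0.001,-0.0012],"turn":[0,0,0]}]'; python3 go.py b -30 -80 31.5 0
```

```text
t: 28.2
position: [0.5416, -0.0507, 0.0464]
orientation: [-0.0, 0.999, -0.038, 0.0]
ft_force: [-2.8, -1.0, 5.0]
finger_gap: 0.0131
gripper_force: 59.6
t 28.2 pos [541.6 -50.7  46.4] F [-2.8 -1.   5. ] target [542.1 -51.1  46.5]
delta [0.0006, 0.0004, -0.0001] turn [-0.0, -0.0, 0.1]
```

```bash
python3 -m crank '[{"delta_pos":[0,0,0],"turn":[0,0,0]},{"delta_pos":[0,0,0],"turn":[0,0,0]},{"delta_pos":[0,0,-0.02],"turn":[0,0,0]},{"delta_pos":[0,0,-0.07],"turn":[0,0,0]},{"delta_pos":[0,0,-0.11],"turn":[0,0,0]},{"delta_pos":[0,0,-0.11],"turn":[0,0,0]}]' 130 60; python3 go.py 495 323 100 24.1
```

```text
t: 28.95
position: [0.5434, -0.0507, 0.1591]
orientation: [-0.0, 0.999, -0.038, 0.003]
ft_force: [1.2, -0.4, 0.1]
finger_gap: 0.0419
gripper_force: 0.0
t 28.95 pos [543.4 -50.7 159.1] F [ 1.2 -0.4  0.1] target [495. 323. 100.]
delta [-0.0773, -0.3688, 0.0589] turn [0.0, -0.3, -28.5]
```

```bash
python3 -m crank '[{"delta_pos":[-0.077,-0.369,0],"turn":[0,-0.3,-28.5]},{"delta_pos":[-0.077,-0.369,0],"turn":[0,-0.3,-28.5]},{"delta_pos":[-0.077,-0.369,0.03],"turn":[0,-0.3,-28.5]},{"delta_pos":[-0.077,-0.369,0.06],"turn":[0,-0.3,-28.5]},{"delta_pos":[-0.077,-0.369,0.06],"turn":[0,-0.3,-28.5]},{"delta_pos":[-0.077,-0.369,0.06],"turn":[0,-0.3,-28.5]},{"delta_pos":[-0.077,-0.369,0.06],"turn":[0,-0.3,-28.5]},{"delta_pos":[-0.077,-0.369,0.06],"turn":[0,-0.3,-28.5]}]' 0 60; python3 - <<'E'
from h import *
for c in("side","top"):
    im,d=grab_frame(c); cv2.imwrite(f"pics/{c}3.png",im[:,:,::-1])
    for n in("wedge_grip","bar"):
        r=mark_of(n,c); print(c,n,[(round(x["at"][0]*W,1),round(x["at"][1]*H,1),round(x["p"],2)) for x in r[:3]])
im=cv2.imread("pics/side3.png");im2=cv2.imread("pics/top3.png")
cv2.imwrite("pics/c6.png",np.hstack([cv2.resize(im[190:310,170:310],(400,343),interpolation=cv2.INTER_CUBIC),cv2.resize(im2[160:270,172:292],(400,343),interpolation=cv2.INTER_CUBIC)]))
E
python3 go.py 495 323 2 24.1
```

```text
t: 29.95
position: [0.492, 0.3234, 0.0949]
orientation: [-0.0, 0.978, 0.21, -0.004]
ft_force: [-0.4, 0.1, 0.2]
finger_gap: 0.0856
gripper_force: 0.0
side wedge_grip [(263.7, 231.0, 0.81)]
side bar [(241.0, 240.6, 0.84)]
top wedge_grip [(261.5, 215.1, 0.86)]
top bar [(235.3, 206.4, 0.82)]
t 30.25 pos [493.7 321.9  96.4] F [-0.2  1.4 -0.5] target [495. 323.   2.]
delta [0.0021, -0.0003, 0.0944] turn [-0.1, 0.2, -0.1]
```

View pics/c6.png

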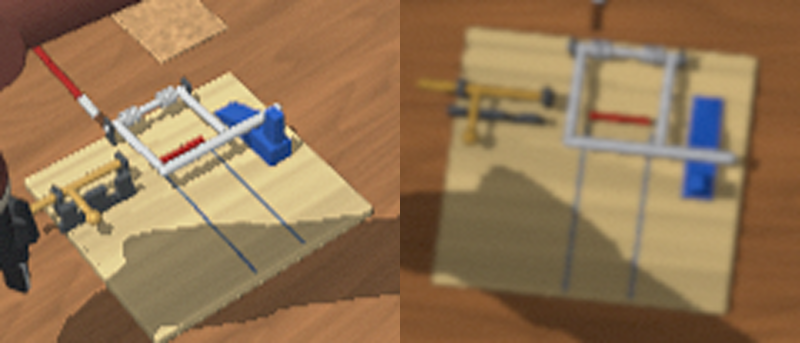

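The wedge is in place and alone holds the bar up (right view, wedge at crop (703,148), bar at (655,150)). Next I'll pick up the tile.

```bash
python3 -m crank '[{"delta_pos":[0.0015,0,0.03],"turn":[0,0.2,0]},{"delta_pos":[0.0015,0,0.06],"turn":[0,0.2,0]},{"delta_pos":[0.0015,0,0.085],"turn":[0,0.2,0]},{"delta_pos":[0.0015,0,0.095],"turn":[0,0.2,0]},{"delta_pos":[0.0015,0,0.095],"turn":[0,0.2,0]}]' 0 60;  python3 -m crank '[{"delta_pos":[0,0,0],"turn":[0,0,0]},{"delta_pos":[0,0,0],"turn":[0,0,0]},{"delta_pos":[0,0,0],"turn":[0,0,0]},{"delta_pos":[0,0,0],"turn":[0,0,0]}]' 255 60; python3 go.py 495 323 2 24.1
```

```text
t: 30.88
position: [0.4938, 0.3235, 0.0011]
orientation: [-0.001, 0.978, 0.208, -0.001]
ft_force: [1.1, 0.2, 0.3]
finger_gap: 0.0853
gripper_force: 0.0
t: 31.38
position: [0.4946, 0.3242, 0.0027]
orientation: [-0.001, 0.978, 0.209, 0.0]
ft_force: [-2.0, -1.1, 8.4]
finger_gap: 0.0541
gripper_force: 62.3
t 31.38 pos [494.6 324.2   2.7] F [-2.  -1.1  8.4] target [495. 323.   2.]
delta [-0.0001, 0.0013, 0.0007] turn [-0.1, -0.0, -0.0]
```

```bash
python3 -m crank '[{"delta_pos":[0,0,-0.02],"turn":[0,0,0]},{"delta_pos":[0,0,-0.07],"turn":[0,0,0]},{"delta_pos":[0,0,-0.07],"turn":[0,0,0]},{"delta_pos":[0,0,-0.07],"turn":[0,0,0]}]'; cat > lane.py <<'E'
from fit import *
def lines(pic,rows=range(216,251)):
    im=cv2.imread(f"pics/{pic}.png").astype(float); red=im[:,:,2]
    out=[]
    for x0,x1 in((227.3,222.3),(246.0,241.9)):
        P=[]
        for r in rows:
            c=x0+(x1-x0)*(r-213)/41.; a=np.arange(int(c)-3,int(c)+5); v=red[r,a]; w=np.clip(np.median(np.r_[v[:2],v[-2:]])-v-8,0,None)
            if w.sum()>10: P.append(at_z("top",((a*w).sum()/w.sum(),r),.015)[:2]*1000)
        P=np.array(P); vx,vy,cx,cy=cv2.fitLine(P.astype(np.float32),cv2.DIST_HUBER,0,.01,.01).ravel()
        if vx<0: vx,vy=-vx,-vy
        out.append((np.array([cx,cy]),np.degrees(np.arctan2(vy,vx)))); print("line",np.round([cx,cy],1),"yaw",round(out[-1][1],2),len(P))
    return out
if __name__=="__main__":
    for pic in("top0","top2"):
        L=lines(pic); yaw=np.mean([l[1] for l in L]); n=np.array([-np.sin(np.radians(yaw)),np.cos(np.radians(yaw))])
        d=[l[0]@n for l in L]; mid=np.mean(d); print(pic,"sep",d[0]-d[1],"yaw",yaw,"lane y at world x=475:",(mid-475*n[0])/n[1],"at 543:",(mid-543*n[0])/n[1])
    t=mask("top",(240,180,300,240),BLUE,"3")
    fit([WEDGE[0]]+[[(a,b,h) for a,b,h in WEDGE[1]]],.015,{"top":t},[.5416,-.0507,-.078],"wedge top3 (robot 541.6 -50.7 -4.5)")
E
python3 lane.py; python3 go.py b -105 0 60 0
```

```text
t: 31.88
position: [0.494, 0.3237, 0.0718]
orientation: [-0.001, 0.978, 0.209, -0.0]
ft_force: [0.1, -0.4, -1.6]
finger_gap: 0.0537
gripper_force: 64.3
line [497.4  63.7] yaw -4.76 35
line [501.    3.1] yaw -4.69 35
top0 sep 60.07563 yaw -4.7274475 lane y at world x=475: 35.435596 at 543: 29.812183
line [501.1  63.4] yaw -4.85 35
line [499.2   3.3] yaw -4.75 35
top2 sep 60.02734 yaw -4.7995815 lane y at world x=475: 35.478516 at 543: 29.768894
wedge top3 (robot 541.6 -50.7 -4.5) ['top'] [558.9 -54.4] yaw 1.28 cost 1.63
t 31.88 pos [494.  323.7  71.8] F [ 0.1 -0.4 -1.6] target [473.6  34.5  75. ]
delta [-0.1366, 0.2556, -0.0037] turn [-0.1, 0.0, 28.6]
```

```bash
sed -i 's/578.3,26.3/578.3,26.4/; s/BY=-4.5/BY=-4.75/' go.py; python3 -m crank '[{"delta_pos":[-0.136,0.255,0],"turn":[0,0,28.8]},{"delta_pos":[-0.136,0.255,0],"turn":[0,0,28.8]},{"delta_pos":[-0.136,0.255,0],"turn":[0,0,28.8]},{"delta_pos":[-0.136,0.255,0],"turn":[0,0,28.8]},{"delta_pos":[-0.136,0.255,0],"turn":[0,0,28.8]},{"delta_pos":[-0.136,0.255,0],"turn":[0,0,28.8]},{"delta_pos":[-0.136,0.255,0],"turn":[0,0,28.8]},{"delta_pos":[-0.136,0.255,0],"turn":[0,0,28.8]}]';  python3 go.py b -105 0 2.5 0
```

```text
t: 32.88
position: [0.4736, 0.0369, 0.0704]
orientation: [-0.001, 0.999, -0.04, -0.001]
ft_force: [0.3, -0.3, -2.1]
finger_gap: 0.0538
gripper_force: 64.3
t 32.88 pos [473.6  36.9  70.4] F [ 0.3 -0.3 -2.1] target [473.7  35.1  17.5]
delta [0.0003, 0.0019, 0.0529] turn [-0.1, 0.2, 0.2]
```

```bash
python3 -m crank '[{"delta_pos":[0,0.0015,0.02],"turn":[0,0.2,0.2]},{"delta_pos":[0,0.0015,0.04],"turn":[0,0.2,0.2]},{"delta_pos":[0,0.0015,0.05],"turn":[0,0.2,0.2]},{"delta_pos":[0,0.0015,0.0535],"turn":[0,0.2,0.2]},{"delta_pos":[0,0.0015,0.0535],"turn":[0,0.2,0.2]}]';  python3 go.py b -35 0 2.5 0
```

```text
t: 33.5
position: [0.4737, 0.0348, 0.0178]
orientation: [-0.001, 0.999, -0.042, 0.001]
ft_force: [-0.8, 0.3, -0.0]
finger_gap: 0.0536
gripper_force: 64.5
t 33.5 pos [473.7  34.8  17.8] F [-0.8  0.3 -0. ] target [543.4  29.3  17.5]
delta [0.0699, -0.0004, 0.0004] turn [-0.1, -0.1, -0.1]
```

```bash
python3 -m crank '[{"delta_pos":[0,0,0.001],"turn":[0,0,0]},{"delta_pos":[0.01,0,0.001],"turn":[0,0,0]},{"delta_pos":[0.022,0,0.001],"turn":[0,0,0]},{"delta_pos":[0.034,0,0.001],"turn":[0,0,0]},{"delta_pos":[0.046,0,0.001],"turn":[0,0,0]},{"delta_pos":[0.058,0,0.001],"turn":[0,0,0]},{"delta_pos":[0.062,0,0.001],"turn":[0,0,0]},{"delta_pos":[0.062,0,0.001],"turn":[0,0,0]}]';  python3 go.py b -35 0 2.5 0
```

```text
t: 34.5
position: [0.5352, 0.0296, 0.0177]
orientation: [-0.001, 0.999, -0.042, 0.0]
ft_force: [-9.6, 1.0, 16.6]
finger_gap: 0.0536
gripper_force: 66.3
t 34.5 pos [535.2  29.6  17.7] F [-9.6  1.  16.6] target [543.4  29.3  17.5]
delta [0.0083, -0.0004, 0.0002] turn [-0.1, -0.0, -0.1]
```

```bash
python3 -m crank '[{"delta_pos":[0.002,0,-0.0007],"turn":[0,0,0]},{"delta_pos":[0.005,0,-0.0007],"turn":[0,0,0]},{"delta_pos":[0.005,0,-0.0007],"turn":[0,0,0]}]'; python3 -m crank '[{"delta_pos":[0.0015,0,0],"turn":[0,0,0]},{"delta_pos":[0.003,0,0],"turn":[0,0,0]},{"delta_pos":[0.003,0,0],"turn":[0,0,0]}]';python3 go.py b -35 0 2.5 0
```

```text
t: 34.88
position: [0.5405, 0.0288, 0.0178]
orientation: [-0.001, 0.999, -0.043, 0.001]
ft_force: [-5.1, 0.3, 8.7]
finger_gap: 0.0535
gripper_force: 65.5
t: 35.25
position: [0.5429, 0.0286, 0.0177]
orientation: [-0.001, 0.999, -0.043, 0.0]
ft_force: [-7.6, 1.2, 11.1]
finger_gap: 0.0539
gripper_force: 65.8
t 35.25 pos [542.9  28.6  17.7] F [-7.6  1.2 11.1] target [543.4  29.3  17.5]
delta [0.0004, -0.0007, 0.0002] turn [-0.1, -0.0, -0.1]
```

```bash
python3 -m crank '[{"delta_pos":[0.001,-0.0005,-0.0006],"turn":[0,0,0]},{"delta_pos":[0.002,-0.0005,-0.0006],"turn":[0,0,0]},{"delta_pos":[0.002,-0.0005,-0.0006],"turn":[0,0,0]}]'; python3 -m crank '[{"delta_pos":[0.001,0,0],"turn":[0,0,0]},{"delta_pos":[0.002,0,0],"turn":[0,0,0]},{"delta_pos":[0.002,0,0],"turn":[0,0,0]}]';python3 go.py b -35 0 2.5 0
```

```text
t: 35.62
position: [0.5429, 0.0286, 0.0177]
orientation: [-0.0, 0.999, -0.043, -0.002]
ft_force: [-14.3, -0.3, 14.9]
finger_gap: 0.0538
gripper_force: 66.1
t: 36.0
position: [0.543, 0.0286, 0.0177]
orientation: [0.0, 0.999, -0.043, -0.004]
ft_force: [-23.3, 0.9, 24.2]
finger_gap: 0.0536
gripper_force: 67.2
t 36.0 pos [543.   28.6  17.7] F [-23.3   0.9  24.2] target [543.4  29.3  17.5]
delta [0.0004, -0.0007, 0.0002] turn [0.0, 0.4, -0.1]
```

```bash
python3 -m crank '[{"delta_pos":[-0.0015,0,0],"turn":[0,0,0]},{"delta_pos":[-0.003,0,-0.0005],"turn":[0,0,0]},{"delta_pos":[-0.003,0,-0.0005],"turn":[0,0,0]}]'; python3 -m crank '[{"delta_pos":[0,0,0],"turn":[0,0,0]},{"delta_pos":[0,0,0],"turn":[0,0,0]},{"delta_pos":[0,0,0],"turn":[0,0,0]},{"delta_pos":[0,0,-0.03],"turn":[0,0,0]},{"delta_pos":[0,0,-0.09],"turn":[0,0,0]},{"delta_pos":[0,0,-0.12],"turn":[0,0,0]},{"delta_pos":[0,0,-0.12],"turn":[0,0,0]}]' 40 60; python3 go.py 470 -230 150 -4.75
```

```text
t: 36.38
position: [0.5429, 0.0286, 0.0178]
orientation: [-0.0, 0.999, -0.043, -0.001]
ft_force: [-7.1, -0.1, 3.9]
finger_gap: 0.0535
gripper_force: 64.9
t: 37.25
position: [0.5461, 0.0285, 0.141]
orientation: [-0.001, 0.999, -0.043, 0.003]
ft_force: [0.2, 0.4, -0.5]
finger_gap: 0.072
gripper_force: 0.0
t 37.25 pos [546.1  28.5 141. ] F [ 0.2  0.4 -0.5] target [ 470. -230.  150.]
delta [-0.0537, 0.2641, -0.0099] turn [-0.1, -0.4, -0.2]
```

Move aside to check the tile in the lane before drawing the wedge.

```bash
python3 -m crank '[{"delta_pos":[-0.054,0.25,-0.01],"turn":[0,-0.4,0]},{"delta_pos":[-0.054,0.25,-0.01],"turn":[0,-0.4,0]},{"delta_pos":[-0.054,0.25,-0.01],"turn":[0,-0.4,0]},{"delta_pos":[-0.054,0.25,-0.01],"turn":[0,-0.4,0]},{"delta_pos":[-0.054,0.25,-0.01],"turn":[0,-0.4,0]},{"delta_pos":[-0.054,0.25,-0.01],"turn":[0,-0.4,0]}]' 130 60; cat > chk.py <<'E'
import sys
from lane import *
tag=sys.argv[1]
for c in("top","side"):
    im,d=grab_frame(c); cv2.imwrite(f"pics/{c}{tag}.png",im[:,:,::-1])
L=lines("top0"); yaw=np.mean([l[1] for l in L]); n=np.array([-np.sin(np.radians(yaw)),np.cos(np.radians(yaw))]); mid=np.mean([l[0]@n for l in L])
im=cv2.imread(f"pics/top{tag}.png"); im2=cv2.imread(f"pics/side{tag}.png")
# tile edges: sub-pixel, per image row, saturation threshold half-crossing
S=cv2.cvtColor(im,cv2.COLOR_BGR2HSV)[:,:,1].astype(float); E=[[],[]]
for r in range(214,232):
    row=S[r]; ins=[c for c in range(215,255) if row[c]<60]
    if len(ins)<10: continue
    a,b=ins[0],ins[-1]; t=55
    f=lambda i,j: i+(t-row[i])/(row[j]-row[i])*(j-i)
    E[0].append(at_z("top",(f(a,a-1),r),.027)[:2]*1000); E[1].append(at_z("top",(f(b,b+1),r),.027)[:2]*1000)
for e in E:
    e=np.array(e); vx,vy,cx,cy=cv2.fitLine(e.astype(np.float32),cv2.DIST_HUBER,0,.01,.01).ravel()
    print("tile edge off lane mid",round(np.array([cx,cy])@n-mid,2),"yaw rel",round(np.degrees(np.arctan2(vy*np.sign(vx),abs(vx)))-yaw,2),len(e))
cv2.imwrite(f"pics/v{tag}.png",np.hstack([cv2.resize(im[160:260,175:285],(400,364),interpolation=cv2.INTER_CUBIC),cv2.resize(im2[200:300,180:290],(400,364),interpolation=cv2.INTER_CUBIC)]))
E
python3 chk.py 4; python3 go.py b -30 -80 100 0
```

```text
t: 38.0
position: [0.4687, -0.216, 0.1468]
orientation: [-0.001, 0.999, -0.043, -0.003]
ft_force: [-0.3, -0.1, -0.8]
finger_gap: 0.0422
gripper_force: 0.0
line [497.4  63.7] yaw -4.76 35
line [501.    3.1] yaw -4.69 35
tile edge off lane mid 31.31 yaw rel 0.61 18
tile edge off lane mid -32.22 yaw rel 0.48 18
t 38.1 pos [ 469.5 -214.4  147.1] F [0.7 0.  0.7] target [541.8 -50.8 115. ]
delta [0.0587, -0.169, 0.0321] turn [-0.1, 0.4, -0.0]
```

View pics/v4.png

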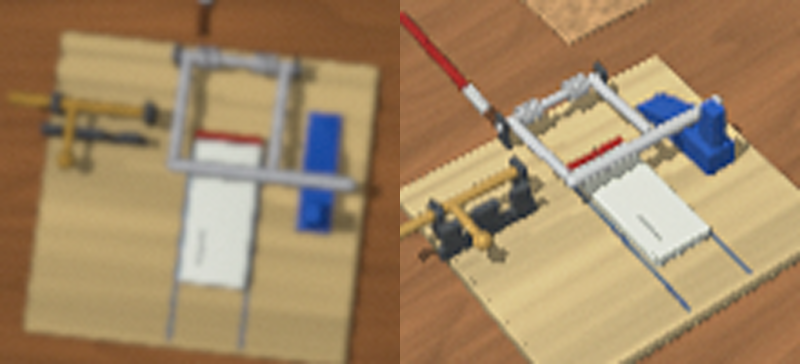

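```bash
cat > chk2.py <<'E'
import sys
from lane import *
L=lines("top0"); yaw=np.mean([l[1] for l in L]); n=np.array([-np.sin(np.radians(yaw)),np.cos(np.radians(yaw))]); mid=np.mean([l[0]@n for l in L])
B=cv2.imread(f"pics/top{sys.argv[1]}.png")[:,:,0].astype(float); E=[[],[]]
print(B[225,218:256].astype(int))
for r in range(214,242):
    row=B[r]; ins=[c for c in range(222,250) if row[c]>160]
    if len(ins)<10: continue
    a,b=ins[0],ins[-1]; t=160; f=lambda i,j: i+(t-row[i])/(row[j]-row[i])*(j-i)
    E[0].append(at_z("top",(f(a,a-1),r),.027)[:2]*1000); E[1].append(at_z("top",(f(b,b+1),r),.027)[:2]*1000)
for e in E:
    e=np.array(e); vx,vy,cx,cy=cv2.fitLine(e.astype(np.float32),cv2.DIST_HUBER,0,.01,.01).ravel()
    print("tile edge off lane mid",round(np.array([cx,cy])@n-mid,2),"yaw rel",round(np.degrees(np.arctan2(vy*np.sign(vx),abs(vx)))-yaw,2),len(e))
E
python3 chk2.py 4
```

```text
line [497.4  63.7] yaw -4.76 35
line [501.    3.1] yaw -4.69 35
[107 107 109 109 110 113 132 166 199 212 211 200 187 199 210 210 211 210
 211 208 207 207 207 207 197 169 119  94 104 113 114 116 116 114 114 114
 113 116]
tile edge off lane mid 27.73 yaw rel -0.3 24
tile edge off lane mid -27.22 yaw rel -0.33 24
```

The tile is within 0.3 mm and 0.3° of the lane and against the stop, with the bar still resting on the wedge only. Next I'll grasp the wedge's post and draw it out.

```bash
python3 -m crank '[{"delta_pos":[0.0585,-0.169,0.02],"turn":[0,0.4,0]},{"delta_pos":[0.0585,-0.169,0.02],"turn":[0,0.4,0]},{"delta_pos":[0.0585,-0.169,0.02],"turn":[0,0.4,0]},{"delta_pos":[0.0585,-0.169,0.03],"turn":[0,0.4,0]},{"delta_pos":[0.0585,-0.169,0.03],"turn":[0,0.4,0]},{"delta_pos":[0.0585,-0.169,0.03],"turn":[0,0.4,0]}]' 130 60; python3 go.py 541.6 -50.7 48 -4.5
```

```text
t: 38.85
position: [0.5413, -0.0536, 0.1176]
orientation: [-0.0, 0.999, -0.043, 0.001]
ft_force: [0.3, 0.5, 0.4]
finger_gap: 0.042
gripper_force: 0.0
t 38.85 pos [541.3 -53.6 117.6] F [0.3 0.5 0.4] target [541.6 -50.7  48. ]
delta [-0.0, -0.0028, 0.0696] turn [-0.1, -0.1, -0.5]
```

```bash
python3 -m crank '[{"delta_pos":[0,-0.0015,0.02],"turn":[0,0,-0.5]},{"delta_pos":[0,-0.0015,0.05],"turn":[0,0,-0.5]},{"delta_pos":[0,-0.0015,0.0695],"turn":[0,0,-0.5]},{"delta_pos":[0,-0.0015,0.0695],"turn":[0,0,-0.5]},{"delta_pos":[0,-0.0015,0.0695],"turn":[0,0,-0.5]}]' 130 60; python3 -m crank '[{"delta_pos":[0,0,0],"turn":[0,0,0]},{"delta_pos":[0,0,0],"turn":[0,0,0]},{"delta_pos":[0,0,0],"turn":[0,0,0]},{"delta_pos":[0,0,0],"turn":[0,0,0]}]' 255 60; python3 go.py b -135 -80 33 0
```

```text
t: 39.48
position: [0.5424, -0.0517, 0.0491]
orientation: [-0.001, 0.999, -0.039, 0.001]
ft_force: [-0.5, 0.1, 0.2]
finger_gap: 0.0419
gripper_force: 0.0
t: 39.98
position: [0.5425, -0.0511, 0.0491]
orientation: [-0.001, 0.999, -0.038, 0.001]
ft_force: [-1.5, 0.7, 7.1]
finger_gap: 0.0132
gripper_force: 59.5
t 39.98 pos [542.5 -51.1  49.1] F [-1.5  0.7  7.1] target [437.1 -42.1  48. ]
delta [-0.1057, -0.0009, 0.0008] turn [-0.1, -0.2, 0.4]
```

```bash
python3 -m crank '[{"delta_pos":[-0.015,0,0],"turn":[0,0,0]},{"delta_pos":[-0.03,0,0],"turn":[0,0,0]},{"delta_pos":[-0.045,0,0],"turn":[0,0,0]},{"delta_pos":[-0.06,0,0],"turn":[0,0,0]},{"delta_pos":[-0.075,0,0],"turn":[0,0,0]},{"delta_pos":[-0.09,0,0],"turn":[0,0,0]},{"delta_pos":[-0.103,0,0],"turn":[0,0,0]},{"delta_pos":[-0.103,0,0],"turn":[0,0,0]}]'; python3 -m crank '[{"delta_pos":[0,0,-0.02],"turn":[0,0,0]},{"delta_pos":[0,0,-0.06],"turn":[0,0,0]},{"delta_pos":[0,0,-0.06],"turn":[0,0,0]},{"delta_pos":[0,0,-0.06],"turn":[0,0,0]}]'; python3 go.py 446 -336 100 11.5
```

```text
t: 40.98
position: [0.4387, -0.0432, 0.049]
orientation: [-0.0, 0.999, -0.038, 0.001]
ft_force: [-4.7, 1.4, 15.5]
finger_gap: 0.0129
gripper_force: 61.9
t: 41.48
position: [0.438, -0.0434, 0.1073]
orientation: [-0.001, 0.999, -0.038, 0.0]
ft_force: [0.0, 0.0, -1.1]
finger_gap: 0.0134
gripper_force: 59.7
t 41.48 pos [438.  -43.4 107.3] F [ 0.   0.  -1.1] target [ 446. -336.  100.]
delta [0.0304, 0.2911, 0.007] turn [-0.1, -0.0, -15.9]
```

```bash
python3 -m crank '[{"delta_pos":[0.031,0.291,0.007],"turn":[0,0,-16]},{"delta_pos":[0.031,0.291,0.007],"turn":[0,0,-16]},{"delta_pos":[0.031,0.291,0.007],"turn":[0,0,-16]},{"delta_pos":[0.031,0.291,0.007],"turn":[0,0,-16]},{"delta_pos":[0.031,0.291,0.007],"turn":[0,0,-16]},{"delta_pos":[0.031,0.291,0.007],"turn":[0,0,-16]},{"delta_pos":[0.031,0.291,0.007],"turn":[0,0,-16]},{"delta_pos":[0.031,0.291,0.007],"turn":[0,0,-16]}]'; python3 go.py 446.3 -335.2 39.5 11.5
```

```text
t: 42.48
position: [0.4476, -0.3342, 0.0999]
orientation: [-0.001, 0.995, 0.102, 0.0]
ft_force: [0.2, -0.8, -1.1]
finger_gap: 0.0133
gripper_force: 59.6
t 42.48 pos [ 447.6 -334.2   99.9] F [ 0.2 -0.8 -1.1] target [ 446.3 -335.2   39.5]
delta [-0.0016, 0.0009, 0.0604] turn [-0.1, -0.1, 0.2]
```

```bash
python3 -m crank '[{"delta_pos":[-0.0015,0.001,0.02],"turn":[0,0,0]},{"delta_pos":[-0.0015,0.001,0.045],"turn":[0,0,0]},{"delta_pos":[-0.0015,0.001,0.058],"turn":[0,0,0]},{"delta_pos":[-0.0015,0.001,0.0615],"turn":[0,0,0]},{"delta_pos":[-0.0015,0.001,0.0615],"turn":[0,0,0]}]'; python3 go.py 446.3 -335.2 39.5 11.5
```

```text
t: 43.1
position: [0.447, -0.3368, 0.0397]
orientation: [-0.0, 0.995, 0.101, 0.001]
ft_force: [0.4, 0.2, -0.6]
finger_gap: 0.0133
gripper_force: 59.6
t 43.1 pos [ 447.  -336.8   39.7] F [ 0.4  0.2 -0.6] target [ 446.3 -335.2   39.5]
delta [-0.0004, -0.0017, 0.0002] turn [-0.0, -0.1, 0.1]
```

Just above contact. I'll lower another millimetre or so, release, rise and move clear.

```bash
python3 -m crank '[{"delta_pos":[0,-0.001,0.0012],"turn":[0,0,0]},{"delta_pos":[0,-0.001,0.0018],"turn":[0,0,0]},{"delta_pos":[0,-0.001,0.0018],"turn":[0,0,0]}]'; python3 -m crank '[{"delta_pos":[0,0,0],"turn":[0,0,0]},{"delta_pos":[0,0,0],"turn":[0,0,0]},{"delta_pos":[0,0,0],"turn":[0,0,0]},{"delta_pos":[0,0,-0.02],"turn":[0,0,0]},{"delta_pos":[0,0,-0.08],"turn":[0,0,0]},{"delta_pos":[0,0,-0.14],"turn":[0,0,0]},{"delta_pos":[-0.02,0.15,-0.14],"turn":[0,0,0]},{"delta_pos":[-0.02,0.15,-0.14],"turn":[0,0,0]}]' 130 60;  python3 -m crank '[{"delta_pos":[0,0.06,0],"turn":[0,0,0]},{"delta_pos":[0,0.06,0],"turn":[0,0,0]},{"delta_pos":[0,0.06,0],"turn":[0,0,0]}]'; python3 chk.py 5; python3 chk2.py 5; python3 - <<'E'
from h import *
im=cv2.imread("pics/top5.png"); im2=cv2.imread("pics/side5.png")
f=lambda a:cv2.resize(a,(400,300),interpolation=cv2.INTER_CUBIC)
cv2.imwrite("pics/v6.png",np.vstack([np.hstack([f(im[165:255,170:290]),f(im[205:280,305:405])]),np.hstack([f(im2[205:295,175:295]),f(im2[180:255,300:400])])]))
from fit import fit,mask,WEDGE,BLUE
fit(WEDGE,.005,{"top":mask("top",(325,200,385,280),BLUE,"5")},[.446,-.335,.2],"wedge")
E
```

```text
t: 43.48
position: [0.4469, -0.3366, 0.0391]
orientation: [0.0, 0.995, 0.101, 0.001]
ft_force: [-3.5, 1.8, 11.7]
finger_gap: 0.0129
gripper_force: 61.7
t: 44.48
position: [0.4556, -0.4623, 0.1788]
orientation: [0.001, 0.995, 0.102, 0.002]
ft_force: [1.0, 0.2, 0.6]
finger_gap: 0.0415
gripper_force: 0.0
t: 44.85
position: [0.4669, -0.5191, 0.1762]
orientation: [-0.001, 0.995, 0.101, 0.001]
ft_force: [0.9, 0.3, 0.7]
finger_gap: 0.0419
gripper_force: 0.0
line [497.4  63.7] yaw -4.76 35
line [501.    3.1] yaw -4.69 35
tile edge off lane mid 31.29 yaw rel 0.41 18
tile edge off lane mid -32.27 yaw rel 0.2 18
line [497.4  63.7] yaw -4.76 35
line [501.    3.1] yaw -4.69 35
[107 106 106 107 108 113 131 165 196 209 208 196 184 197 205 208 206 206
 207 205 204 205 204 202 194 166 117  91 103 111 112 112 114 112 112 113
 113 112]
tile edge off lane mid 27.56 yaw rel -0.19 24
tile edge off lane mid -27.15 yaw rel -0.46 24
wedge ['top'] [ 447.3 -339. ] yaw 14.05 cost 0.227
```

View pics/v6.png

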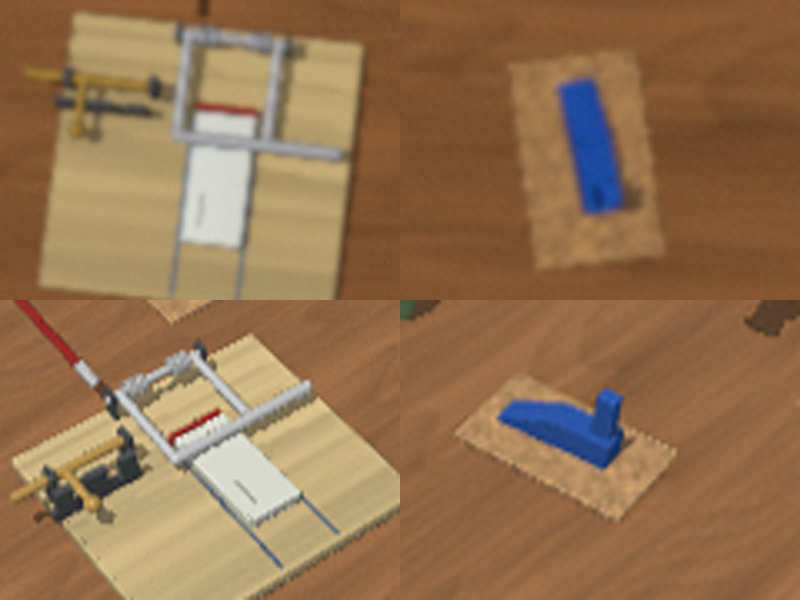

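The tile is clamped against the stop between the lines. The wedge stands upright on the pad, within about 5 mm of its middle, and nothing else has been disturbed.

```bash
python3 -c "
from cell import job; print(job.job_done())"
```

```text
the job is handed in; nothing more can be done
None
```

I handed the job in at about 45 s: the bolt is fully open, the tile is clamped under the bar against the stop and between the lines, and the wedge stands upright about 5 mm from the middle of its pad. The handle slipped from the grip four times before the bolt opened.

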